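# Pack the tackle carrier

## Robot

A 6-joint arm with a two-finger parallel gripper is mounted at the origin on the work surface. World frame = base frame: x ahead of the robot, y to its left, z up, the work surface at z = 0. Lengths are in m, angles in rad, forces in N, time in s.
With the tool pointing down it reaches from about 0.25 to 0.775 m from the base axis. Payload 4 kg.
Tool frame: the origin (TCP) lies at the very end of the fingers, on their centre line; the grasp point (between the pads) lies 19 mm behind it (robot.tcp_to_grasp is the distance from the TCP to the grasp point, in m); z points along the fingers, y is the line along which they close (so a half turn about z gives the same grasp; the last joint's range is limited). The gripper opens to 94 mm and grips with 3 to 60 N. Pads are 16 mm wide; open, the fingers measure 119 mm over their backs; the gripper's body (75 mm by 177 mm) begins 78 mm behind the grasp point.
Start: joints at [1.133, 0.087, 1.371, -0, 1.684, -0.103], TCP at [0.181, 0.519, 0.206] pointing down, gripper open.
Joint ranges: [-3.1, 3.1], [-0.76, 2.03], [0.27, 2.55], [-1.08, 4.22], [0.17, 2.65], [-2.57, 2.57]. Speed limits (rad/s): [2.79, 2.79, 3.14, 3.14, 3.14, 3.14].

## Interface

Orientations are given as [roll, pitch, yaw] about the fixed x, y, z axes, in that order (R = Rz(yaw) Ry(pitch) Rx(roll)).
In Python, from bench import robot, cams, sensors gives the robot as it stands (robot), with the cameras (cams) and the readings (sensors).
- The arm moves only by the shell command python3 nudge.py 'ROWS'. ROWS is a JSON list that holds a single list of rows (three levels of brackets), with 1 to 20 rows, each of 5 numbers: the finger opening in m, then dx, dy, dz in fractions of the full range, 1 being 0.25 m, then a turn about the tool's z in parts of the range, where 1.0 means 2 pi rad; each row shifts and turns the commanded pose from where the row before left it, along the tool's axes as they then stand; what a row does not reach is not made up. A row lasts 1/12 s, in which the tool goes at most 0.0417 m and 0.125 rad, less where a joint would pass 70% of its speed; a pose out of reach is approached as far as the arm can. The fingers move at their own pace and stop on an object; the grip force is fixed at half the most. Time passes only in rows, so rows that do not move let the fingers close. It prints the time, the measured TCP pose, the force, the opening and the grip force at its end. Input that does not fit is refused with a message, and nothing moves.
- sensors.get_obs(): the state, without advancing time (a new reading comes with each control period).
- cams.snapshot(name): name is "side" or "top" or "wrist"; returns a dict with "color" (384x512x3 uint8, blue, green, red), "fx", "fy", "cx", "cy" (pixels), "k1" (the pictures are not rectified: a ray, as slopes to the right and down, at radius r is drawn at 1 + k1 r^2 times it, then the intrinsics apply), "extrinsics" (4x4, takes a point from world to camera coordinates). Camera axes: x right, y down, z forward; pixel columns grow to the right and rows downward; lengths in m; the calibration is good to about 2 mm. A picture is of the moment at which its call begins. There is no depth.
- robot.close_job(): hands the job in; it is judged then, once.
The state is a dict: "time": time; "joint_positions": joint angles; "qvel": joint speeds; "joint_torque": joint torques, N m; "tool_pos": TCP position; "ee_rot": TCP orientation; "wrist_force": force on the tool from outside, world axes, zero at the start; "wrist_torque": the same for the moment, N m; "width": finger opening in m; "finger_force": force on a finger pad.
Only numpy, scipy, OpenCV 4.12 (cv2) and the standard library are available. Lean on these libraries where they do the work, as an engineer would, in place of code of your own. Each camera call takes 0.05 s, during which the arm holds its last target. There are 200 camera calls.

## Task

Pack the blue tackle carrier for the trip: take every red case out of the tightly packed rack - tip its top towards you by the handle until it comes out from under the retaining batten, then lift its foot over the front lip - and slide it upright into a free bay of the carrier, under the overhanging tray, until it is fully home and the yellow spring catch has snapped up behind it. Stand the white and green line spool upright in the carrier's top tray as well. Leave the grey cases standing in the rack, and do not push about or knock over the varnish can and the glue jar.

Things in the scene. Friction and masses are not known exactly. Their poses are not given: they have to be found in the camera images.
- red_a: Red carry case: 84 mm deep (x), 42 thick (y), 130 tall, 0.2 to 0.4 kg; origin: centre of the underside. Loop handle on top: bar 50 mm long (x), 14 thick (y), from 152 to 166 mm above the foot, posts below it at x = +-20 mm. Stands in the rack, steel latch (-x) to the rack's front; next case 2 mm away, 30 mm free between handles. To be packed; its slot varies.
- red_b: Red carry case, the same as red_a in shape, size and origin. To be packed. In some starts one of the four red cases is absent.
- red_c: Red carry case, the same as red_a in shape, size and origin. To be packed. In some starts one of the four red cases is absent.
- red_d: Red carry case, the same as red_a in shape, size and origin. To be packed. In some starts one of the four red cases is absent.
- grey_a: Grey carry case, the same as red_a in shape, size and origin. It stays in the rack's row.
- grey_b: Grey carry case, the same as red_a in shape, size and origin. It stays in the rack's row.
- rack: Fixed plywood bench rack, 118 mm deep, 290 wide, holding the cases in a row of six slots (y = -110, -66, -22, 22, 66, 110 mm; case origins near x = -5). Origin: table level, mid row; x points from the open front to the back, y along the row, z up. Floor 12 mm above the table. Back board face at x = 46 mm. Side cheeks 125 mm high, 155 mm behind x = 23.
- rack_lip (a point): Middle of the rack's front lip, on its top inner edge (rack x = -50 mm, z = 36 mm). The lip is 12 mm thick and rises 24 mm above the rack floor. A case tipped towards the front turns on this edge.
- rack_batten (a point): Middle of the lower front edge of the rack's retaining batten (rack x = 23 mm, z = 155 mm), which runs the whole width over the rear 14 mm of the cases, 13 mm above their tops; its top is at z = 167 mm. So a case cannot be lifted straight over the lip: first tip its top 0.2 to 0.3 rad to the front.
- carrier: Blue tackle carrier, fixed. Origin: table level, midway across; x = 0 is the centre of a case fully home. x points into the bays (cases slide in along +x), y across, z up. Floor top z = 10 mm, from x = -93 (rounded edge) to 118. Bays at y = -78, -26, 26, 78 mm, 48 mm clear; walls 4 mm thick, x = -86 to 42, up to z = 118 mm. Back stop x = 42: a case is home with its origin at x = 0, z = 10.
- tray (a point): Centre of the floor of the carrier's open top tray (carrier x = 73, y = 0, z = 153 mm). Inside 82 mm (x) by 208 mm (y), rim 17 mm above its floor. The tray's underside (z = 148 mm) overhangs the rear 14 mm of the bays from x = 28 mm, 8 mm above a case's top, so a case cannot be lowered in place: it is slid in from the front.
- catch_0 (a joint): Yellow spring catch of the bay at carrier y = -78 mm: an upright leaf (z = 80 to 115 mm) on the bay's +y wall, hinged at x = -80 mm, slanting 14 mm into the bay to its free end at x = -45. 0 = sprung out; about 0.3 rad = pressed aside by a case sliding past (takes 5 to 12 N of push). Snaps back to 0 in front of a case that is home and bars its way out.
- catch_1 (a joint): Yellow spring catch of the bay at carrier y = -26 mm: an upright leaf (z = 80 to 115 mm) on the bay's +y wall, hinged at x = -80 mm, slanting 14 mm into the bay to its free end at x = -45. 0 = sprung out; about 0.3 rad = pressed aside by a case sliding past (takes 5 to 12 N of push). Snaps back to 0 in front of a case that is home and bars its way out.
- catch_2 (a joint): Yellow spring catch of the bay at carrier y = 26 mm: an upright leaf (z = 80 to 115 mm) on the bay's +y wall, hinged at x = -80 mm, slanting 14 mm into the bay to its free end at x = -45. 0 = sprung out; about 0.3 rad = pressed aside by a case sliding past (takes 5 to 12 N of push). Snaps back to 0 in front of a case that is home and bars its way out.
- catch_3 (a joint): Yellow spring catch of the bay at carrier y = 78 mm: an upright leaf (z = 80 to 115 mm) on the bay's +y wall, hinged at x = -80 mm, slanting 14 mm into the bay to its free end at x = -45. 0 = sprung out; about 0.3 rad = pressed aside by a case sliding past (takes 5 to 12 N of push). Snaps back to 0 in front of a case that is home and bars its way out.
- spool: Fishing line spool, 0.15 kg: two white flanges of 60 mm diameter, green winding between, 45 mm tall, standing on one flange on the bench. Origin: centre of its underside; z is its axis.
- varnish: Steel varnish can, 60 mm diameter, 150 mm tall, standing on the bench beyond the rack and the carrier. Origin: centre of its underside. Leave it.
- glue: White glue jar with an orange cap, 48 mm diameter, 110 mm tall, on the robot's left. Origin: centre of its underside. Leave it.

How it is judged:
By the outcome, as a careful person would: the job done as asked, in the order asked, and still so for the second after the job is handed in, with the robot touching nothing.
Of red_a, red_b, red_c, red_d only 3 to 4 are there at a start; the rules pass over those that are not, and their reading is None.
At some moment in a run one of spool may be knocked a few centimetres aside while the robot is not near it.
Once in a run the grip may slacken for a moment while it holds something.
It also fails if it takes over 210 s, if anything falls off the work surface, if the arm or the gripper's body presses on something with over 40 N, if the wrist force passes 120 N, or if a joint passes its speed limit or range.

## Working session

There is one attempt and no reset: what is moved stays moved. The work goes in short steps, Python scripts to look and compute and a shell command to move; the robot and the scene stay as the last step left them, time stands still between calls to the robot, and variables do not carry over. Pictures are saved under pics/ and viewed, at most 14 in all, crops included, and the job is handed in when it is done.

```bash
ls; mkdir -p pics; cat > h.py <<'E'
import numpy as np, cv2
from bench import robot, cams, sensors
def snap(n,f=None):
    s=cams.snapshot(n)
    if f: cv2.imwrite('pics/'+f,s['color'])
    return s
def ray(s,u,v):
    d=np.array([(u-s['cx'])/s['fx'],(v-s['cy'])/s['fy']]); p=d.copy()
    for _ in range(30): p=d/(1+s['k1']*(p@p))
    E=np.array(s['extrinsics']); R=E[:3,:3]
    return -R.T@E[:3,3], R.T@np.array([p[0],p[1],1])
def onz(s,u,v,z):
    c,d=ray(s,u,v); return c+d*(z-c[2])/d[2]
def tri(*obs):
    A=0;b=0
    for s,u,v in obs:
        c,d=ray(s,u,v); d=d/np.linalg.norm(d); M=np.eye(3)-np.outer(d,d); A=A+M; b=b+M@c
    x=np.linalg.solve(A,b)
    e=[np.linalg.norm((np.eye(3)-np.outer(d/np.linalg.norm(d),d/np.linalg.norm(d)))@(x-c)) for c,d in [ray(*o) for o in obs]]
    return x,e
def proj(s,X):
    E=np.array(s['extrinsics']); p=E[:3,:3]@np.asarray(X)+E[:3,3]; p=p[:2]/p[2]; p=p*(1+s['k1']*(p@p))
    return p*[s['fx'],s['fy']]+[s['cx'],s['cy']]
E
python3 - <<'E'
from h import *
for n in ('side','top','wrist'):
    s=snap(n,n+'0.png'); print(n,s['fx'],s['k1'],ray(s,256,192))
o=sensors.get_obs(); print(o['time'],o['tool_pos'],o['ee_rot'],o['width'],o['wrist_force'])
E
```

```text
bench.py
nudge.py
pics
side 378.54142751502144 -0.010470220611032359 (array([0.30029583, 0.61278938, 0.91576627]), array([ 0.29207654, -0.52062038, -0.80236476]))
top 452.0819477448608 -0.03002371475805055 (array([0.41718278, 0.10359493, 1.56691589]), array([ 0.10447783, -0.00733125, -0.99459532]))
wrist 274.78575411191684 -0.011134066467556858 (array([0.11005419, 0.54289429, 0.38351985]), array([ 0.2299325 , -0.07290147, -0.97060544]))
0.15 [0.18055663 0.51908625 0.20457506] [-3.13990870e+00 -1.94675602e-04  2.80679600e+00] 0.09370355959622297 [-0.06802424  0.18850016 -0.2127419 ]
```

```bash
python3 -c "
import cv2,numpy as np
a=cv2.imread('pics/side0.png');b=cv2.imread('pics/top0.png')
cv2.imwrite('pics/st0.png',cv2.resize(np.vstack([a,b]),None,fx=.78,fy=.78))"
```

```text
(no output)
```

View pics/side0.png

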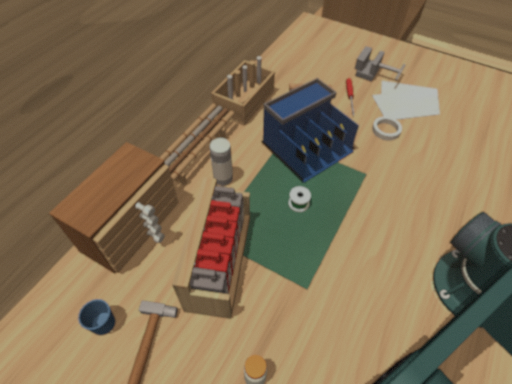

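View pics/top0.png

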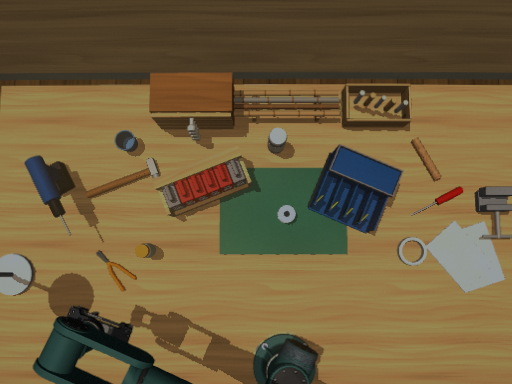

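Side shows the rack (grey, four red, grey) near px (215,255), carrier at (310,130), spool at (300,198); top shows rack at (205,187), carrier at (355,188), spool at (287,214), varnish (278,139), glue (145,251). All four reds are present. Zooming in for the measurement.

```bash
python3 -c "
import cv2,numpy as np
b=cv2.imread('pics/top0.png');a=cv2.imread('pics/side0.png')
f=lambda im,x,y,w,h,k:cv2.resize(im[y:y+h,x:x+w],None,fx=k,fy=k,interpolation=cv2.INTER_CUBIC)
c=f(b,150,145,115,80,6.9);cv2.imwrite('pics/c1.png',c)
d=f(b,300,140,110,100,6);cv2.imwrite('pics/c2.png',d)
e=f(a,170,70,200,250,2.4);cv2.imwrite('pics/c3.png',e)
"
```

```text
(no output)
```

View pics/c1.png

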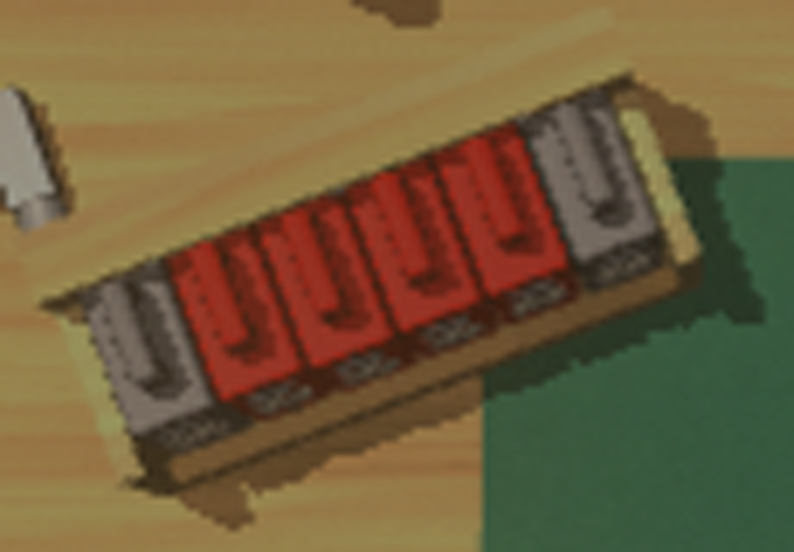

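View pics/c2.png

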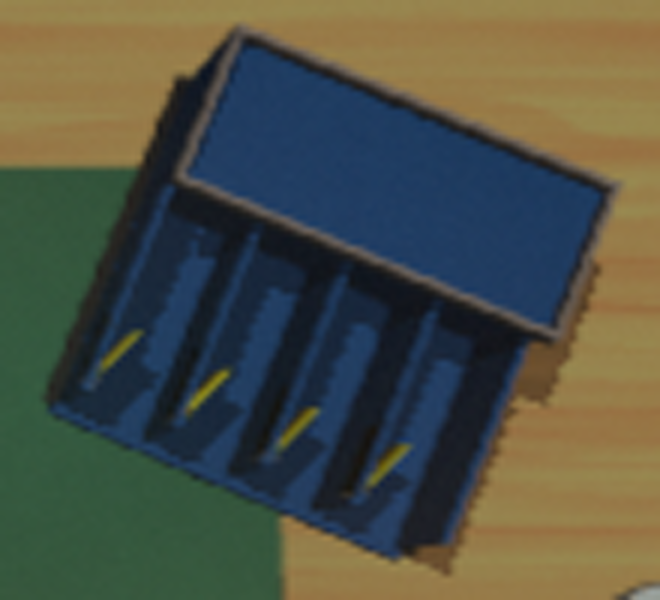

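View pics/c3.png

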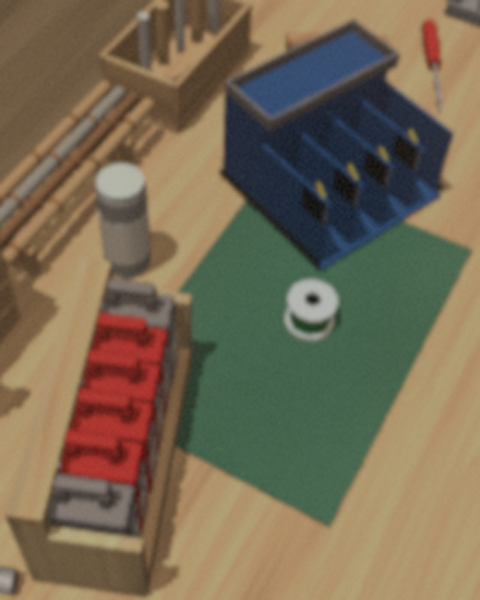

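Crops: c1 rack with reds in the middle four slots (red front edge from (222,402) to (570,265) crop px); c2 carrier with all bays empty, tray rim corners (238,28),(180,182),(615,185),(555,335); c3 the same in the side view, spool at (312,305). Triangulating.

```bash
python3 - <<'E'
from h import *
t=cams.snapshot('top'); s=cams.snapshot('side')
T=lambda x,y:(t,300+x/6-.4,140+y/6-.4); R=lambda x,y:(t,150+x/6.9-.4,145+y/6.9-.4); S=lambda x,y:(s,170+x/2.4-.3,70+y/2.4-.3)
for n,a,b in [('tray +x+y',T(238,28),S(227,83)),('tray -x+y',T(180,182),S(272,124)),('tray +x-y',T(615,185),S(353,22)),('tray -x-y',T(555,335),S(398,57)),
 ('red front +y',R(222,402),S(132,482)),('red front -y',R(570,265),S(165,352)),('spool top',(t,287,213.5),S(312,298))]:
    x,e=tri(a,b); print(n,x.round(4),np.round(e,4))
a=onz(*R(222,402),.142);b=onz(*R(570,265),.142);print(a,b,np.linalg.norm(a-b))
# spool, blobs via colours for checks
for n,u,v in (('varn',278,134),('glue',145,251)): print(n,onz(t,u,v,.12))
E
```

```text
tray +x+y [ 0.7153 -0.1698  0.1656] [0.0004 0.0004]
tray -x+y [ 0.6348 -0.1384  0.1598] [0.0001 0.0001]
tray +x-y [ 0.6321 -0.3665  0.1626] [0.0006 0.0006]
tray -x-y [ 0.553  -0.3331  0.16  ] [0.0009 0.0009]
red front +y [0.5344 0.3297 0.1359] [0.0016 0.0016]
red front -y [0.6007 0.1704 0.0937] [0.0011 0.0011]
spool top [ 0.5055 -0.0118  0.042 ] [0.0011 0.0011]
[0.53240429 0.32808848 0.142     ] [0.59563311 0.16863552 0.142     ] 0.17153172036377398
varn [0.75955625 0.02083597 0.12      ]
glue [0.38049109 0.44646148 0.12      ]
```

Units first: shifts go in shares of 0.25 m and turns go in shares of 2 pi rad. So -0.0305 m / 0.25 = -0.122, -0.0227 m / 0.25 = -0.0908, -0.1185 rad / 6.2832 = -0.0189.

```bash
python3 nudge.py '[[[0.032,0,0,-0.068,-0.0189],[0.032,0,0,-0.068,-0.0189],[0.032,0,0,-0.068,-0.0189],[0.032,0,0,-0.068,-0.0189],[0.032,0,0,-0.068,-0.0189],[0.032,0,0,-0.068,-0.0189],[0.032,-0.0908,-0.122,0,0],[0.032,-0.0908,-0.122,0,0],[0.032,-0.0908,-0.122,0,0],[0.032,-0.0908,-0.122,0,0],[0.032,-0.0908,-0.122,0,0],[0.032,-0.0908,-0.122,0,0],[0.032,-0.0908,-0.122,0,0],[0.032,-0.0908,-0.122,0,0],[0.032,-0.0908,-0.122,0,0],[0.032,-0.0908,-0.122,0,0],[0.032,-0.0908,-0.122,0,0],[0.032,-0.0908,-0.122,0,0],[0.032,-0.0908,-0.122,0,0],[0.032,0,0,0,0]]]'
python3 - <<'E'
from h import *
s=snap('wrist','w1.png')
w=s['color'].astype(int); m=((w[...,2]>90)&(w[...,2]>2.2*w[...,1])).astype('uint8')
print(cv2.connectedComponentsWithStats(m)[2:])
E
```

```text
time: 1.92
tool_pos: [0.6057, 0.2541, 0.3039]
ee_rot: [-3.139, -0.003, -2.773]
wrist_force: [-0.3, 0.2, -1.0]
width: 0.0321
finger_force: 0.0
(array([[     0,      0,    512,    384, 188504],
       [   510,     24,      2,     17,     27],
       [   476,     39,      1,      1,      1],
       [   475,     41,      2,      5,      7],
       [   510,     42,      1,      1,      1],
       [   511,     44,      1,      1,      1],
       [   511,     46,      1,      3,      3],
       [   478,     48,      1,      2,      2],
       [   479,     51,      1,      2,      2],
       [   511,     51,      1,      2,      2],
       [   481,     55,      2,      3,      4],
       [   511,     54,      1,      1,      1],
       [   511,     56,      1,      1,      1],
       [   482,     59,      3,      4,      6],
       [   511,     59,      1,      1,      1],
       [   452,     68,      2,      2,      2],
       [   487,     68,      1,      1,      1],
       [   451,     73,      1,      1,      1],
       [   490,     75,      2,      2,      2],
       [   511,     75,   
[... 767 characters left out ...]
   [511.        ,  51.5       ],
       [481.5       ,  56.        ],
       [511.        ,  54.        ],
       [511.        ,  56.        ],
       [483.33333333,  60.16666667],
       [511.        ,  59.        ],
       [452.5       ,  68.5       ],
       [487.        ,  68.        ],
       [451.        ,  73.        ],
       [490.5       ,  75.5       ],
       [511.        ,  76.5       ],
       [492.        ,  79.        ],
       [510.5       ,  80.        ],
       [494.5       ,  83.5       ],
       [509.5       ,  82.5       ],
       [454.        ,  92.        ],
       [503.        ,  92.        ],
       [505.5       ,  94.5       ],
       [262.09957627, 180.29012961]]))
```

View pics/w1.png

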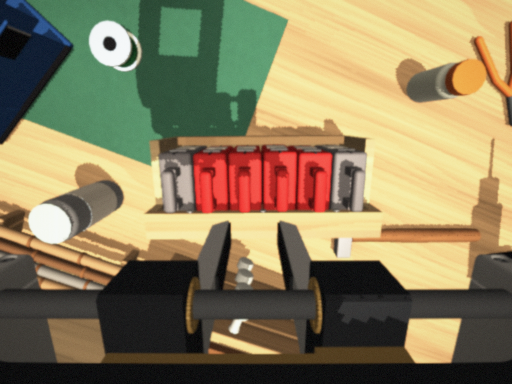

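Wrist view: the row lies along columns 160–365, bar handles at columns ≈168/207/244/282/320/357 (rows 168–212), grey-red-red-red-red-grey; batten/back board at rows 212–235. A second wrist position gives heights.

To row units: 0.04 m / 0.25 = 0.16, 0.03 m / 0.25 = 0.12.

```bash
cat > m.py <<'E'
from h import *
import sys,pickle
s=snap('wrist'); o=sensors.get_obs()
pickle.dump(s,open('pics/%s.pkl'%sys.argv[1],'wb'))
cv2.imwrite('pics/%s.png'%sys.argv[1],s['color'])
E
python3 m.py wa; python3 nudge.py '[[[0.032,0,0.16,0,0],[0.032,0,0.12,0,0],[0.032,0,0,0,0],[0.032,0,0,0,0],[0.032,0,0,0,0]]]' | head -3; python3 m.py wb
python3 - <<'E'
import cv2,numpy as np
a=cv2.imread('pics/wa.png')[130:240,140:380];b=cv2.imread('pics/wb.png')[130:240,100:340]
cv2.imwrite('pics/c4.png',cv2.resize(np.vstack([a,b]),None,fx=2.7,fy=2.7,interpolation=cv2.INTER_CUBIC))
E
```

```text
time: 2.43
tool_pos: [0.5742, 0.3248, 0.3082]
ee_rot: [-3.141, 0.001, -2.764]
```

View pics/c4.png

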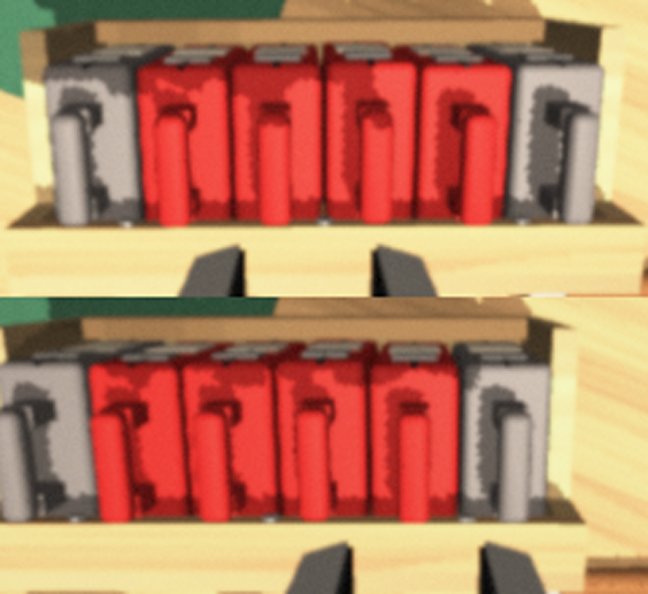

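Both crops show the bars clearly; front bar ends at a: x=172,273,375,479 (y≈110), b: 107,210,313,413 (y≈412).

```bash
python3 - <<'E'
from h import *
import pickle
a=pickle.load(open('pics/wa.pkl','rb'));b=pickle.load(open('pics/wb.pkl','rb'))
A=lambda x,y:(a,140+(x+.5)/2.7-.5,130+(y+.5)/2.7-.5);B=lambda x,y:(b,100+(x+.5)/2.7-.5,130+(y-297+.5)/2.7-.5)
P=[]
for n,p,q in [('g1',(68,111),(15,407)),('r1',(172,110),(107,411)),('r2',(273,110),(210,411)),('r3',(375,110),(313,411)),('r4',(479,110),(413,412)),('g2',(580,110),(514,411)),
 ('top -y front',(141,66),(91,365)),('top +y front',(508,66),(457,362)),('batten front -y',(10,226),(-40,522)),('batt +y',(645,226),(584,522)),
 ('lip -y',(97,24),(45,320)),('lip +y',(545,28),(492,324))]:
    x,e=tri(A(*p),B(*q)); print(n,x.round(4),np.round(e,4))
    if len(P)<6: P.append(x)
P=np.array(P); sl=np.array([-110,-66,-22,22,66,110])/1000
c=np.polyfit(sl,P[:,:2],1); y=c[0]/np.linalg.norm(c[0]); psi=np.arctan2(-y[0],y[1]); xd=np.array([np.cos(psi),np.sin(psi)])
print('scale',np.linalg.norm(c[0]),'psi',psi,'bar front mid',c[1],'origin',c[1]+xd*.030)
# same via plane z=.178
for i,(p,q) in enumerate([((172,110),(107,411)),((273,110),(210,411)),((375,110),(313,411)),((479,110),(413,412))]):
    print(onz(*A(*p),.178).round(4),onz(*B(*q),.178).round(4))
E
```

```text
g1 [0.6233 0.1488 0.1555] [0.0001 0.0001]
r1 [0.6023 0.1947 0.1764] [0.0007 0.0007]
r2 [0.588  0.2342 0.17  ] [0.0006 0.0006]
r3 [0.5726 0.2754 0.1656] [0.0005 0.0005]
r4 [0.5559 0.3159 0.171 ] [0.0005 0.0005]
g2 [0.5399 0.3567 0.1691] [0.0002 0.0002]
top -y front [0.5952 0.1711 0.1427] [0.0003 0.0003]
top +y front [0.5332 0.3292 0.1356] [0.0008 0.0008]
batten front -y [0.6819 0.1414 0.1635] [0.0003 0.0003]
batt +y [0.5755 0.4066 0.1696] [0.0007 0.0007]
lip -y [0.5837 0.1465 0.1432] [0.0004 0.0004]
lip +y [0.511  0.3376 0.1357] [0.001 0.001]
scale 1.0086918135846017 psi 0.37675373469740353 bar front mid [0.58032062 0.25428801] origin [0.60821653 0.26532512]
[0.6013 0.1946 0.178 ] [0.6024 0.1955 0.178 ]
[0.586  0.2338 0.178 ] [0.5864 0.236  0.178 ]
[0.5706 0.2734 0.178 ] [0.5704 0.2764 0.178 ]
[0.5549 0.3137 0.178 ] [0.5552 0.3157 0.178 ]
```

To row units: 0.039 m / 0.25 = 0.156, 0.03 m / 0.25 = 0.12.

```bash
python3 nudge.py '[[[0.032,-0.016,-0.004,0.156,0],[0.032,0,0,0.156,0],[0.032,0,0,0.156,0],[0.032,0,0,0.12,0],[0.032,0,0,0.036,0],[0.032,0,0,0,0],[0.032,0,0,0,0]]]' ; python3 nudge.py '[[[0,0,0,0,0],[0,0,0,0,0],[0,0,0,0,0],[0,0,0,0,0]]]'
```

```text
time: 3.07
tool_pos: [0.5799, 0.3244, 0.1529]
ee_rot: [3.142, 0.002, -2.766]
wrist_force: [-0.4, -0.9, -0.0]
width: 0.032
finger_force: 0.0
time: 3.4
tool_pos: [0.5803, 0.3256, 0.1544]
ee_rot: [3.141, 0.005, -2.765]
wrist_force: [-0.5, 0.5, 4.4]
width: 0.0135
finger_force: 30.0
```

To row units: 0.007 m / 0.25 = 0.028, 0.006 m / 0.25 = 0.024.

```bash
python3 nudge.py '[[[0,0.016,0,0,0],[0,0.028,0,-0.008,0],[0,0.028,0,-0.006,0],[0,0.028,0,-0.0048,0],[0,0.028,0,-0.004,0],[0,0.024,0,-0.0024,0],[0,0.024,0,-0.0012,0],[0,0,0,0,0],[0,0,0,0,0]]]'; python3 nudge.py '[[[0,0,0,-0.04,0],[0,0,0,-0.048,0],[0,0,0,-0.048,0],[0,0,0,-0.048,0],[0,0,0,-0.048,0],[0,0,0,0,0]]]' ; python3 m.py l1
```

```text
time: 4.15
tool_pos: [0.5376, 0.3084, 0.1585]
ee_rot: [3.142, -0.001, -2.765]
wrist_force: [0.8, 1.4, 5.6]
width: 0.0136
finger_force: 30.0
time: 4.65
tool_pos: [0.5394, 0.3091, 0.2201]
ee_rot: [3.141, 0.005, -2.765]
wrist_force: [0.7, 0.2, -2.7]
width: 0.0142
finger_force: 30.0
```

View pics/l1.png

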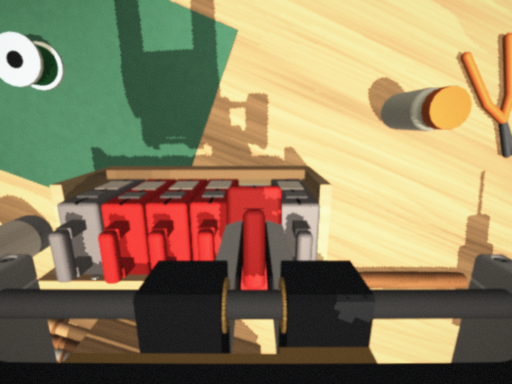

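Red case is out of the rack, hanging from the gripper over columns 230–280, foot well above the lip. Retreat, turn and go to the front of the carrier.

To row units: 0.037 m / 0.25 = 0.148, -0.01 m / 0.25 = -0.04, 0.111 rad / 6.2832 = 0.0177.

```bash
python3 nudge.py '[[[0,0.148,0,-0.04,0],[0,0.148,0,-0.04,0],[0,0.148,0,-0.04,0],[0,0,0,-0.04,0.0177],[0,0,0,-0.04,0.0177],[0,0,0,-0.04,0.0177],[0,0,0,0,0.0177],[0,0,0,0,0.0177],[0,0,0,0,0.0177],[0,0,0,0,0.0172]]]'|head -3;  python3 nudge.py '[[[0,-0.0508,-0.1468,0,0],[0,-0.0508,-0.1468,0,0],[0,-0.0508,-0.1468,0,0],[0,-0.0508,-0.1468,0,0],[0,-0.0508,-0.1468,0,0],[0,-0.0508,-0.1468,0,0],[0,-0.0508,-0.1468,0,0],[0,-0.0508,-0.1468,0,0],[0,-0.0508,-0.1468,0,0],[0,-0.0508,-0.1468,0,0],[0,-0.0508,-0.1468,0,0],[0,0,0,0,0],[0,0,0,0,0]]]'; python3 m.py k1; python3 nudge.py '[[[0,0,0.14,-0.08,0],[0,0,0.14,0,0],[0,0,0,0,0],[0,0,0,0,0],[0,0,0,0,0]]]'; python3 m.py k2
python3 - <<'E'
import cv2,numpy as np
a=cv2.imread('pics/k1.png')[:300];b=cv2.imread('pics/k2.png')[:300]
cv2.imwrite('pics/k12.png',np.vstack([a,b]))
E
```

```text
time: 5.53
tool_pos: [0.4346, 0.2677, 0.2755]
ee_rot: [-3.141, -0.001, 2.738]
time: 6.62
tool_pos: [0.4066, -0.1601, 0.2751]
ee_rot: [3.141, -0.002, 2.739]
wrist_force: [-0.4, -0.1, -2.6]
width: 0.0139
finger_force: 30.0
time: 7.08
tool_pos: [0.4343, -0.0928, 0.2958]
ee_rot: [-3.141, -0.001, 2.747]
wrist_force: [-0.2, -0.8, -2.8]
width: 0.0138
finger_force: 30.0
```

View pics/k12.png

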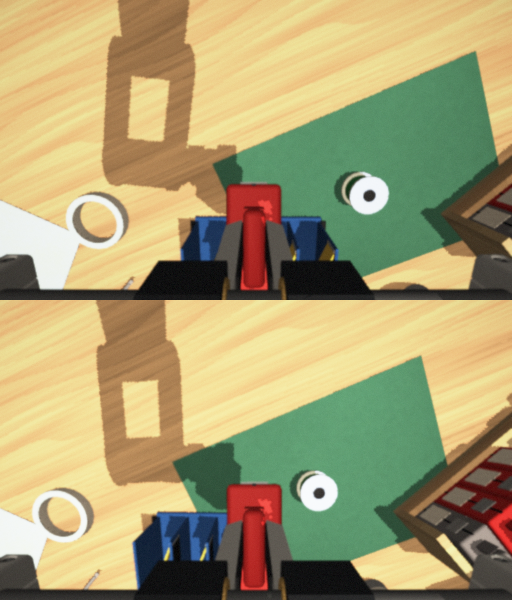

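k1/k2: the held red case at column 255, carrier's front wall tops at rows ≈218 (k1, columns 195–323) and ≈213 (k2, left corner column 155); spool at (370,195)/(318,192), undisturbed.

```bash
python3 - <<'E'
from h import *
import pickle
for n in ('k1','k2'):
    s=pickle.load(open(f'pics/{n}.pkl','rb')); w=s['color'].astype(int)
    m=((w[...,0]>1.5*w[...,2])&(w[...,0]>1.15*w[...,1])&(w[...,0]>50)).astype('uint8')
    m[262:]=0
    print(n,'cx',s['cx'])
    for r in range(208,262,4):
        c=np.flatnonzero(m[r]); 
        if len(c):
            k=np.split(c,np.flatnonzero(np.diff(c)>1)+1); print(r,[(q[0],q[-1]) for q in k if len(q)>1])
    for r,c in ([(218,196),(218,322)] if n=='k1' else [(213,156)]): print(onz(s,c,r,.118))
cp=np.array([.5665,-.2238]);p=-.397;x=np.array([np.cos(p),np.sin(p)]);y=np.array([-x[1],x[0]])
for yy in (-.104,-.052,0,.052,.104): print(yy,cp-.086*x+yy*y)
t=cams.snapshot('top');w=t['color'].astype(int)
m=((w[...,2]>110)&(w[...,1]>90)&(w[...,0]<.55*w[...,2])&(w[...,1]>.8*w[...,2]))
m[:,:300]=0;m[:150]=0;m[240:]=0
n,l,st,ce=cv2.connectedComponentsWithStats(m.astype('uint8'))
for i in range(1,n):
    if 4<st[i,4]<200: print(st[i],ce[i],onz(t,*ce[i],.115))
E
```

```text
k1 cx 253.70510592151857
220 [(np.int64(195), np.int64(225)), (np.int64(282), np.int64(320))]
224 [(np.int64(197), np.int64(225)), (np.int64(282), np.int64(287)), (np.int64(289), np.int64(317))]
228 [(np.int64(196), np.int64(224)), (np.int64(284), np.int64(287)), (np.int64(291), np.int64(317))]
232 [(np.int64(193), np.int64(194)), (np.int64(197), np.int64(222)), (np.int64(285), np.int64(287)), (np.int64(292), np.int64(316))]
236 [(np.int64(193), np.int64(194)), (np.int64(197), np.int64(221)), (np.int64(294), np.int64(316))]
240 [(np.int64(188), np.int64(192)), (np.int64(196), np.int64(220)), (np.int64(295), np.int64(316))]
244 [(np.int64(185), np.int64(189)), (np.int64(191), np.int64(195)), (np.int64(197), np.int64(219)), (np.int64(296), np.int64(316))]
248 [(np.int64(182), np.int64(185)), (np.int64(192), np.int64(195)), (np.int64(197), np.int64(217)), (np.int64(296), np.int64(315)), (np.int64(335), np.int64(336))]
252 [(np.int64(181), np.int64(186)), (np.int64(188), np.int64(191)), (np.int64(193), np.int64(216)), (np.int64(297), np.int64(315)), (np.int64(335), np.int64(337))]
256 [(
[... 1651 characters left out ...]
04 [ 0.5274006 -0.0946364]
[500 184   4   2   5] [501.2 184.6] [ 0.59345602 -0.70568123  0.115     ]
[507 196   5   8  32] [509.46875 199.71875] [ 0.54401946 -0.72994922  0.115     ]
[386 206   4   2   6] [387.16666667 206.66666667] [ 0.52195924 -0.32963465  0.115     ]
[508 213   4   2   7] [509.71428571 213.57142857] [ 0.49904132 -0.72796911  0.115     ]
[485 215   5   2   8] [486.75  215.625] [ 0.4925624  -0.65218386  0.115     ]
[500 216  12  12 129] [505.82170543 221.02325581] [ 0.47500064 -0.71370965  0.115     ]
[488 229   4   5  14] [489.85714286 230.85714286] [ 0.44352794 -0.65961631  0.115     ]
[501 229  11   5  48] [505.875      231.20833333] [ 0.44223724 -0.71193235  0.115     ]
```

```bash
python3 - <<'E'
from h import *
import pickle
cp=np.array([.5665,-.2238]);p=-.397;x=np.array([np.cos(p),np.sin(p)]);y=np.array([-x[1],x[0]])
f=lambda X:(round((X[:2]-cp)@x,4),round((X[:2]-cp)@y,4))
K={n:pickle.load(open(f'pics/{n}.pkl','rb')) for n in('k1','k2')}
for n,u,v,z in [('k1',195,218,.01),('k1',321,218,.01),('k2',157,214,.01),('k1',182,250,.118),('k1',337,248,.118),('k2',133.5,245,.118),('k2',171,246,.118),('k2',208,240,.118)]:
    print(n,u,v,z,f(onz(K[n],u,v,z)))
print(tri((K['k1'],195,218),(K['k2'],157,214)))
print(tri((K['k1'],182,249),(K['k2'],133.5,246)))
# tray rim from top view, blue interior mask
t=cams.snapshot('top');w=t['color'].astype(int)
m=((w[...,0]>1.6*w[...,2])&(w[...,0]>1.2*w[...,1])&(w[...,0]>75)).astype('uint8'); m[:,:300]=0;m[:130]=0;m[245:]=0
cs,_=cv2.findContours(m,0,2);c=max(cs,key=cv2.contourArea);r=cv2.minAreaRect(c);print(r)
for q in cv2.boxPoints(r): print(onz(t,*q,.153).round(4),f(onz(t,*q,.153)))
E
```

```text
k1 195 218 0.01 (np.float64(-0.0916), np.float64(-0.1045))
k1 321 218 0.01 (np.float64(-0.0903), np.float64(0.1107))
k2 157 214 0.01 (np.float64(-0.0908), np.float64(-0.1035))
k1 182 250 0.118 (np.float64(-0.0841), np.float64(-0.1001))
k1 337 248 0.118 (np.float64(-0.0858), np.float64(0.1067))
k2 133.5 245 0.118 (np.float64(-0.0808), np.float64(-0.1009))
k2 171 246 0.118 (np.float64(-0.0795), np.float64(-0.0479))
k2 208 240 0.118 (np.float64(-0.0888), np.float64(0.0048))
(array([ 0.44373773, -0.28759909,  0.00234508]), [np.float64(0.000344841539033958), np.float64(0.00034484153903390814)])
(array([ 0.45177749, -0.2847324 ,  0.11765071]), [np.float64(0.0028515762122219), np.float64(0.0028515762122217543)])
((365.33880615234375, 170.19528198242188), (64.99954986572266, 23.86550521850586), 22.833654403686523)
[ 0.6401 -0.1434  0.153 ] (np.float64(0.0368), np.float64(0.1026))
[ 0.7108 -0.1743  0.153 ] (np.float64(0.114), np.float64(0.1014))
[ 0.6297 -0.3625  0.153 ] (np.float64(0.1119), np.float64(-0.1035))
[ 0.5598 -0.3307  0.153 ] (np.float64(0.0351), np.float64(-0.1012))
```

To row units: 0.035 m / 0.25 = 0.14, 0.011 m / 0.25 = 0.044, 0.008 rad / 6.2832 = 0.0013.

```bash
cat > c.py <<'E'
# TCP in carrier frame and rack frame
from h import *
o=sensors.get_obs(); P=np.array(o['tool_pos'])
for n,c,p in (('carrier',(.5686,-.2228),-.404),('rack',(.607,.2655),.375)):
    x=np.array([np.cos(p),np.sin(p)]);y=np.array([-x[1],x[0]]);d=P[:2]-c
    a=(o['ee_rot'][2]-p)
    print(n,'x %.1f y %.1f z %.1f mm  dyaw %.4f'%(d@x*1e3,d@y*1e3,P[2]*1e3,(a+np.pi+np.pi)%(2*np.pi)-np.pi), end=' F %s\n'%np.round([np.array(o['wrist_force'])[:2]@x,np.array(o['wrist_force'])[:2]@y,o['wrist_force'][2]],1) if n=='carrier' else '\n')
print('t %.1f w %.4f g %.1f'%(o['time'],o['width'],o['finger_force']), 'j', np.round(o['joint_positions'],2))
E
python3 nudge.py '[[[0,0.04,0.044,0.14,0.0013],[0,0,0,0.14,0],[0,0,0,0.14,0],[0,0,0,0.1,0],[0,0,0,0.024,0],[0,0,0,0,0],[0,0,0,0,0]]]'>/dev/null; python3 c.py
python3 - <<'E'
from h import *
s=snap('side');cv2.imwrite('pics/s1.png',cv2.resize(s['color'][60:240,220:400],None,fx=3.3,fy=3.3,interpolation=cv2.INTER_CUBIC))
E
```

```text
carrier x -183.2 y 76.4 z 161.3 mm  dyaw -0.0027 F [ 0.9 -0.5 -2.2]
rack x -291.3 y -257.2 z 161.3 mm  dyaw -0.7817
t 7.8 w 0.0138 g 30.0 j [-0.31 -0.16  1.69  0.    1.6  -1.48]
```

View pics/s1.png

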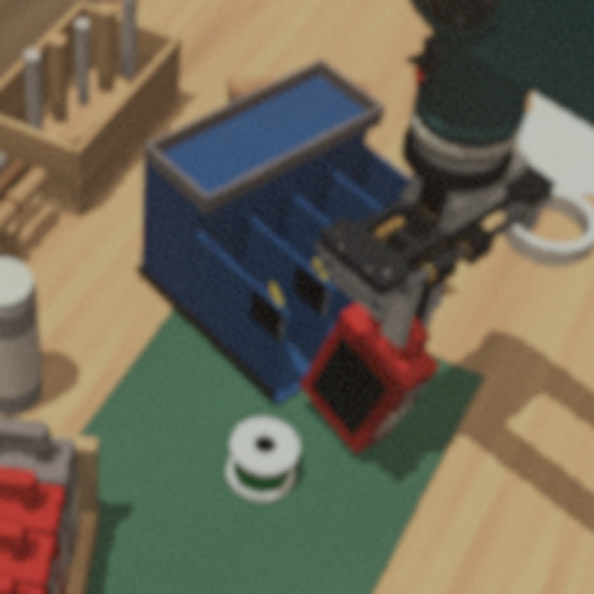

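The held case is tipped (foot leading toward the carrier, lower front corner at crop (360,450)), as left by the extraction; bay floor edge is at (285,395). It can slide in foot first and be uprighted on the floor and back stop.

To row units: -0.03 m / 0.25 = -0.12, 0.001 m / 0.25 = 0.004.

```bash
python3 nudge.py '[[[0,-0.12,0.004,0,0],[0,-0.12,0,0,0],[0,-0.12,0,0,0],[0,-0.12,0,0,0],[0,0,0,0,0],[0,0,0,0,0]]]'>/dev/null; python3 c.py; python3 nudge.py '[[[0,-0.024,0,0.012,0],[0,-0.024,0,0.012,0],[0,-0.024,0,0.008,0],[0,-0.024,0,0.008,0],[0,0,0,0,0]]]'>/dev/null; python3 c.py
```

```text
carrier x -60.9 y 76.5 z 161.5 mm  dyaw -0.0032 F [ 2.8 -2.6 -4.4]
rack x -204.1 y -343.1 z 161.5 mm  dyaw -0.7822
t 8.4 w 0.0138 g 30.0 j [-0.33  0.11  1.43 -0.    1.59 -1.5 ]
carrier x -37.5 y 77.1 z 157.3 mm  dyaw -0.0019 F [-0.7 -3.2 13.5]
rack x -187.1 y -359.1 z 157.3 mm  dyaw -0.7809
t 8.8 w 0.0136 g 30.0 j [-0.34  0.16  1.38 -0.    1.59 -1.5 ]
```

To row units: -0.006 m / 0.25 = -0.024.

```bash
python3 nudge.py '[[[0,-0.024,0,0,0],[0,-0.024,0,0,0],[0,-0.024,0,0,0],[0,0,0,0,0]]]'>/dev/null; python3 c.py|head -1; python3 nudge.py '[[[0,-0.024,0,0,0],[0,-0.024,0,0,0],[0,0,0,0,0],[0,0,0,0,0]]]'>/dev/null; python3 c.py|head -1;python3 nudge.py '[[[0,-0.02,0,0,0],[0,-0.02,0,0,0],[0,0,0,0,0],[0,0,0,0,0]]]'>/dev/null; python3 c.py
```

```text
carrier x -20.7 y 77.1 z 155.4 mm  dyaw -0.0018 F [-0.2 -3.3  9.4]
carrier x -9.5 y 77.1 z 153.5 mm  dyaw -0.0018 F [-1.3 -4.   7.2]
carrier x 0.5 y 77.2 z 151.1 mm  dyaw -0.0019 F [-1.4 -1.4  5.8]
rack x -160.0 y -385.7 z 151.1 mm  dyaw -0.7809
t 9.8 w 0.0136 g 30.0 j [-0.34  0.25  1.29 -0.    1.6  -1.5 ]
```

To row units: -0.003 m / 0.25 = -0.012.

```bash
python3 nudge.py '[[[0,-0.012,0,0,0],[0,-0.012,0,0,0],[0,0,0,0,0],[0,0,0,0,0]]]'>/dev/null; python3 c.py|head -1; python3 - <<'E'
from h import *
s=snap('side');a=s['color'][70:200,230:380]
t=snap('top')['color'][140:240,290:410]
a=cv2.resize(a,(600,520),interpolation=cv2.INTER_CUBIC)[:, :500];t=cv2.resize(t,(600,500),interpolation=cv2.INTER_CUBIC)[:,:300]
cv2.imwrite('pics/s2.png',np.hstack([a[:500],t]))
E
```

```text
carrier x 6.0 y 77.3 z 149.5 mm  dyaw -0.0019 F [-3.4 -2.5  1.6]
```

View pics/s2.png

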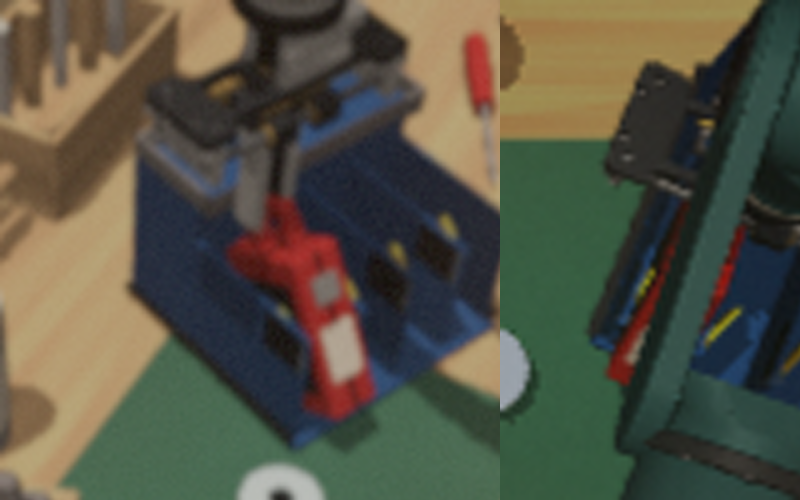

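The case's foot has stayed near the floor's front edge (crop ≈(340,410)) while its top leaned inwards: the foot dragged. Measuring how far.

```bash
python3 - <<'E'
from h import *
s=cams.snapshot('side')
c=np.array((.5686,-.2228));p=-.404;x=np.array([np.cos(p),np.sin(p)]);y=np.array([-x[1],x[0]])
f=lambda X:((X[:2]-c)@x*1e3,(X[:2]-c)@y*1e3)
for u,v in ((308,408),(368,408),(340,420)): print(np.round(f(onz(s,230+u/4,70+v/4,.012))))
def C(a,b,z): return np.r_[c+a/1e3*x+b/1e3*y,z/1e3]
for P in [(-93,78,10),(-86,104,10),(-42,99,10),(-42,57,10),(-42,57,140),(-42,99,140),(-80,99,10),(-80,57,10)]:
    q=proj(s,C(*P)); print(P,((q-[230,70])*4).round())
E
```

```text
[-75.  79.]
[-103.   42.]
[-99.  67.]
(-93, 78, 10) [325. 424.]
(-86, 104, 10) [293. 434.]
(-42, 99, 10) [261. 395.]
(-42, 57, 10) [301. 371.]
(-42, 57, 140) [321. 253.]
(-42, 99, 140) [277. 278.]
(-80, 99, 10) [293. 426.]
(-80, 57, 10) [333. 401.]
```

The case is tipped top-inward about 0.5 rad with its rear foot edge at carrier x≈-38 (catch already pressed aside): pushing only by the handle just turns it in the pads. I'll swing the handle back to stand it upright, then push it home low with closed fingers on its front face.

Units first: shifts go in shares of 0.25 m and turns go in shares of 2 pi rad. So 0.011 m / 0.25 = 0.044, -0.002 m / 0.25 = -0.008.

```bash
python3 nudge.py '[[[0,0.044,0,-0.012,0],[0,0.044,0,-0.008,0],[0,0.044,0,-0.004,0],[0,0.044,0,-0.002,0],[0,0,0,0,0]]]'>/dev/null; python3 c.py|head -1;  python3 nudge.py '[[[0,0.044,0,0.002,0],[0,0.044,0,0.004,0],[0,0.044,0,0.008,0],[0,0.036,0,0.012,0],[0,0,0,0,0],[0,0,0,0,0]]]'>/dev/null; python3 c.py; python3 m.py q1; python3 - <<'E'
from h import *
s=snap('side');a=s['color'][70:200,230:380];a=cv2.resize(a,(600,520),interpolation=cv2.INTER_CUBIC)[:500,:450]
w=cv2.imread('pics/q1.png')[100:300,160:350];w=cv2.resize(w,(350,368))
o=np.zeros((500,800,3),'uint8');o[:,:450]=a;o[:368,450:]=w
cv2.imwrite('pics/s3.png',o)
E
```

```text
carrier x -37.0 y 77.4 z 157.2 mm  dyaw -0.0019 F [ 1.1 -3.2 -0.3]
carrier x -78.2 y 77.5 z 153.0 mm  dyaw -0.0022 F [-2.8 -4.   9.2]
rack x -215.8 y -330.2 z 153.0 mm  dyaw -0.7812
t 11.2 w 0.0140 g 30.0 j [-0.33  0.08  1.48 -0.    1.57 -1.49]
```

View pics/s3.png

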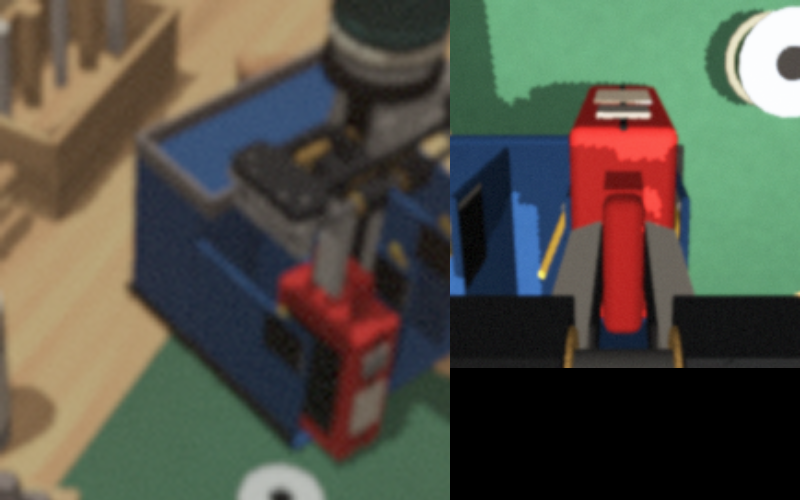

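The case now stands nearly upright at the bay mouth (handle at carrier x≈-78). Release, step back and push low.

To row units: 0.034 m / 0.25 = 0.136, -0.006 m / 0.25 = -0.024.

```bash
python3 nudge.py '[[[0,0,0,-0.008,0],[0.032,0,0,0,0],[0.032,0,0,0,0],[0.032,0,0,0,0],[0.032,0,0,-0.12,0],[0.032,0,0,-0.12,0],[0,0.12,-0.024,0,0],[0,0.136,0,0,0],[0,0,0,0,0],[0,0,0,0,0]]]'>/dev/null; python3 c.py; python3 nudge.py '[[[0,0,0,0.12,0],[0,0,0,0.12,0],[0,0,0,0.12,0],[0,0,0,0.1,0],[0,0,0,0,0],[0,0,0,0,0]]]'>/dev/null; python3 c.py|head -1;python3 nudge.py '[[[0,-0.04,0,0,0],[0,-0.04,0,0,0],[0,-0.04,0,0,0],[0,0,0,0,0]]]'>/dev/null; python3 c.py|head -1
```

```text
carrier x -144.9 y 72.3 z 211.9 mm  dyaw -0.0008 F [-0.3  0.2 -0.5]
rack x -266.9 y -287.0 z 211.9 mm  dyaw -0.7798
t 12.1 w 0.0087 g 0.0 j [-0.33 -0.08  1.53  0.    1.7  -1.5 ]
carrier x -144.3 y 71.9 z 95.6 mm  dyaw -0.0017 F [-1.2 -0.6  0.4]
carrier x -112.4 y 71.1 z 99.5 mm  dyaw -0.0021 F [-4.8 -2.4  2.4]
```

To row units: -0.01 m / 0.25 = -0.04.

```bash
python3 nudge.py '[[[0,-0.04,0,0,0],[0,-0.04,0,0,0],[0,-0.04,0,0,0],[0,0,0,0,0]]]'>/dev/null; python3 c.py|head -1;python3 nudge.py '[[[0,-0.04,0,0,0],[0,-0.04,0,0,0],[0,0,0,0,0]]]'>/dev/null; python3 c.py|head -1;python3 nudge.py '[[[0,-0.02,0,0,0],[0,-0.016,0,0,0],[0,0,0,0,0]]]'>/dev/null; python3 c.py|head -1
```

```text
carrier x -81.9 y 70.6 z 99.6 mm  dyaw -0.0024 F [-3.7 -2.1  1.3]
carrier x -62.6 y 70.7 z 99.6 mm  dyaw -0.0023 F [-4.9 -2.1  3.5]
carrier x -55.3 y 70.7 z 99.9 mm  dyaw -0.0021 F [-9.2 -2.3  6. ]
```

To row units: -0.005 m / 0.25 = -0.02.

```bash
python3 nudge.py '[[[0,-0.02,0,0,0],[0,0,0,0,0],[0,0,0,0,0]]]'>/dev/null; python3 c.py|head -1;python3 nudge.py '[[[0,-0.02,0,0,0],[0,0,0,0,0],[0,0,0,0,0]]]'>/dev/null; python3 c.py|head -1
python3 - <<'E'
from h import *
s=snap('side');a=s['color'][70:200,230:380];a=cv2.resize(a,(600,520),interpolation=cv2.INTER_CUBIC)[:500,:450]
t=snap('top')['color'][140:240,300:400];t=cv2.resize(t,(350,350),interpolation=cv2.INTER_CUBIC)
o=np.zeros((500,800,3),'uint8');o[:,:450]=a;o[:350,450:]=t
cv2.imwrite('pics/s4.png',o)
E
```

```text
carrier x -53.5 y 70.6 z 98.9 mm  dyaw -0.0018 F [-14.3  -2.2   6.6]
carrier x -53.0 y 70.9 z 98.1 mm  dyaw -0.0012 F [-24.   -2.8  11.9]
```

Stopped hard at a plausible home position. Backing off and measuring numerically with the arm clear, on the way to the next case.

To row units: 0.041 m / 0.25 = 0.164, 0.03 m / 0.25 = 0.12, -0.125 rad / 6.2832 = -0.0199.

```bash
python3 nudge.py '[[[0,0.12,0,0,0],[0,0.12,0,0,0],[0,0.16,0,-0.04,0],[0.032,0.12,0,-0.16,0],[0.032,0.04,0.04,-0.16,0],[0.032,0,0.164,-0.16,0],[0.032,0,0.164,-0.08,0],[0.032,0,0.164,0,0],[0.032,0,0.164,0,0],[0.032,0,0.164,0,0],[0.032,0,0,0,-0.0199],[0.032,0,0,0,-0.0199],[0.032,0,0,0,-0.0199],[0.032,0,0,0,-0.0199],[0.032,0,0,0,-0.0199],[0.032,0,0,0,-0.0199],[0.032,0,0,0,-0.0051],[0.032,0,0,0,0]]]'>/dev/null;python3 c.py
cat > chk.py <<'E'
from h import *
t=cams.snapshot('top');w=t['color'].astype(int)
c=np.array((.5686,-.2228));p=-.404;x=np.array([np.cos(p),np.sin(p)]);y=np.array([-x[1],x[0]])
f=lambda u,v,z:(lambda X:(round((X[:2]-c)@x*1e3),round((X[:2]-c)@y*1e3)))(onz(t,u,v,z))
red=((w[...,2]>90)&(w[...,2]>2.2*w[...,1])&(w[...,2]>2.2*w[...,0])).astype('uint8')
cv2.imwrite('pics/chk.png',t['color'])
n,l,st,ce=cv2.connectedComponentsWithStats(red)
for i in range(1,n):
    if st[i,4]>25:
        v,u=np.nonzero(l==i); q=np.array([f(a,b,.14) for a,b in zip(u,v)]); print('red',st[i],ce[i].round(1),'x %d..%d y %d..%d'%(q[:,0].min(),q[:,0].max(),q[:,1].min(),q[:,1].max()))
yl=((w[...,2]>80)&(w[...,1]>70)&(w[...,0]<.5*w[...,1])&(w[...,1]>.75*w[...,2])).astype('uint8')
v,u=np.nonzero(yl); q=np.array([f(a,b,.115) for a,b in zip(u,v)])
k=(abs(q[:,0]+62)<40)&(abs(q[:,1])<110); u,v,q=u[k],v[k],q[k]
m=np.zeros(yl.shape,'uint8');m[v,u]=1
n,l,st,ce=cv2.connectedComponentsWithStats(m,connectivity=8)
for i in range(1,n):
    if st[i,4]>3:
        b,a=np.nonzero(l==i);q=np.array([f(g,h,.115) for g,h in zip(a,b)]);print('yellow n',st[i,4],'x %d..%d y %d..%d'%(q[:,0].min(),q[:,0].max(),q[:,1].min(),q[:,1].max()))
E
python3 chk.py
```

```text
carrier x -177.7 y 272.9 z 229.6 mm  dyaw 0.7808 F [-1.1 -0.5  0.3]
rack x -149.3 y -121.3 z 229.6 mm  dyaw 0.0018
t 15.9 w 0.0323 g 0.0 j [ 0.08  0.02  1.4   0.    1.72 -1.87]
red [188 163  43  35 812] [209.1 180.1] x -216..-81 y 382..508
red [323 173  19  24 289] [332.2 184.3] x -44..30 y 55..98
red [436 187  27  17 192] [449.8 194.8] x 70..146 y -314..-245
yellow n 7 x -62..-48 y 97..100
yellow n 11 x -72..-50 y 38..48
yellow n 11 x -71..-49 y -14..-4
yellow n 10 x -70..-48 y -65..-56
```

```bash
python3 - <<'E'
from h import *
s=snap('side');a=s['color'][85:185,255:345];a=cv2.resize(a,None,fx=5,fy=5,interpolation=cv2.INTER_CUBIC)
t=cv2.imread('pics/chk.png')[155:225,312:372];t=cv2.resize(t,(350,408),interpolation=cv2.INTER_CUBIC)
o=np.zeros((500,800,3),'uint8');o[:,:450]=a;o[:408,450:]=t
cv2.imwrite('pics/s5.png',o)
c=np.array((.5686,-.2228));p=-.404;x=np.array([np.cos(p),np.sin(p)]);y=np.array([-x[1],x[0]])
for P in [(-42,99,10),(-42,57,10),(-42,57,140),(-42,99,140),(-93,104,10)]:
    q=proj(s,np.r_[c+P[0]/1e3*x+P[1]/1e3*y,P[2]/1e3]); print(P,((q-[255,85])*5).round())
E
```

```text
(-42, 99, 10) [201. 419.]
(-42, 57, 10) [251. 389.]
(-42, 57, 140) [277. 241.]
(-42, 99, 140) [222. 272.]
(-93, 104, 10) [249. 474.]
```

View pics/s5.png

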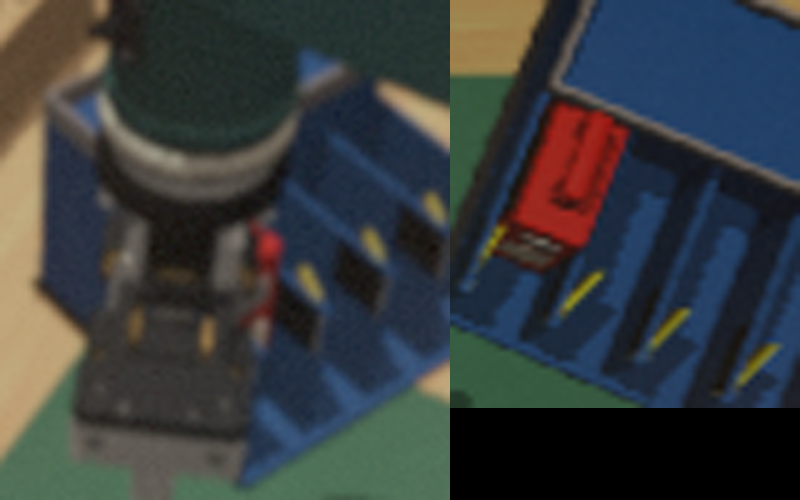

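Side is blocked by the hand; the top crop shows the case upright in the leftmost bay, its leaf (≈(490,245)) still pressed against the case's side, i.e. a few mm short. Check the foot's expected pixels.

```bash
python3 - <<'E'
from h import *
t=cams.snapshot('top')
c=np.array((.5686,-.2228));p=-.404;x=np.array([np.cos(p),np.sin(p)]);y=np.array([-x[1],x[0]])
for P in [(-42,99,10),(-42,57,10),(-42,57,140),(-42,99,140),(-42,78,10),(-25,78,176),(25,78,176)]:
    q=proj(t,np.r_[c+P[0]/1e3*x+P[1]/1e3*y,P[2]/1e3]); print(P,q.round(1),((q-[312,155])*5.83+[450,0]).round())
w=t['color']
print(w[185:206,322:336].tolist().__len__())
for r in range(186,206): print(r,' '.join('%3d/%3d/%3d'%tuple(w[r,cc][::-1]) for cc in range(322,334)))
E
```

```text
(-42, 99, 10) [315.9 195.4] [473. 235.]
(-42, 57, 10) [327.2 200.1] [539. 263.]
(-42, 57, 140) [333.9 196.6] [578. 242.]
(-42, 99, 140) [321.6 191.4] [506. 212.]
(-42, 78, 10) [321.6 197.7] [506. 249.]
(-25, 78, 176) [331.7 187.8] [565. 191.]
(25, 78, 176) [337.8 173.1] [600. 105.]
21
186  33/ 49/ 72  26/ 24/ 18  55/ 24/ 19 113/ 28/ 22 157/ 37/ 30 157/ 40/ 30 156/ 38/ 29 147/ 38/ 29 104/ 26/ 19 107/ 23/ 20 157/ 38/ 30 157/ 44/ 34
187  26/ 29/ 32  35/ 24/ 18  88/ 22/ 18 145/ 32/ 24 156/ 39/ 30 157/ 39/ 30 149/ 37/ 28 122/ 32/ 25  92/ 24/ 20 117/ 29/ 23 158/ 41/ 34 157/ 42/ 32
188  24/ 23/ 19  40/ 25/ 19 100/ 23/ 18 155/ 33/ 25 156/ 39/ 31 156/ 39/ 30 150/ 38/ 30 126/ 31/ 25 106/ 30/ 24 106/ 28/ 22 127/ 24/ 17 151/ 30/ 22
189  29/ 24/ 19  65/ 28/ 24 120/ 26/ 21 156/ 39/ 31 158/ 41/ 34 157/ 39/ 31 145/ 36/ 29  99/ 26/ 20  69/ 23/ 18  80/ 25/ 21  70/ 21/ 16  78/ 21/ 14
190  31/ 24/ 20  90/ 25/ 17 151/ 33/ 26 156/ 40/ 32 157/ 41/ 32 157/ 39/ 30 156/ 39/ 31 146/ 35/ 27 115/ 29/ 22  67/ 22/ 17  58/ 20/ 18  76/ 23/ 18
191  67/ 22/ 15 103/ 26/ 18 156/ 36/ 27 156/ 40/ 32 156/ 39/ 30 156/ 40/ 3
[... 1445 characters left out ...]
  31/ 39/ 56  40/ 34/ 43  48/ 26/ 26  35/ 26/ 25  26/ 27/ 33  24/ 28/ 35  24/ 25/ 25  32/ 45/ 66  35/ 60/ 96
202  30/ 44/ 63  30/ 49/ 75  36/ 64/101  37/ 65/101  36/ 60/ 93  29/ 41/ 58  25/ 32/ 43  25/ 31/ 38  22/ 25/ 29  24/ 31/ 37  32/ 49/ 74  33/ 55/ 86
203  29/ 44/ 63  32/ 50/ 76  37/ 66/102  38/ 67/104  37/ 64/ 99  30/ 49/ 73  24/ 32/ 41  23/ 27/ 36  24/ 24/ 22  30/ 42/ 61  36/ 62/ 95  32/ 47/ 64
204  31/ 50/ 75  37/ 66/102  39/ 66/102  37/ 66/102  35/ 60/ 92  27/ 37/ 52  24/ 29/ 37  21/ 26/ 29  24/ 25/ 26  32/ 46/ 67  37/ 60/ 90  61/ 56/ 34
205  30/ 48/ 76  37/ 65/103  39/ 67/102  35/ 62/ 97  31/ 50/ 75  25/ 32/ 41  25/ 29/ 36  24/ 23/ 20  27/ 36/ 49  39/ 59/ 83  72/ 77/ 69 127/121/ 26
```

The foot is ≈3–4 mm short while the top is about home; push again, lower and centred.

To row units: -0.0394 m / 0.25 = -0.1576, 0.036 m / 0.25 = 0.144, 0.125 rad / 6.2832 = 0.0199.

```bash
python3 nudge.py '[[[0,0,0,0,0.0199],[0,0,0,0,0.0199],[0,0,0,0,0.0199],[0,0,0,0,0.0199],[0,0,0,0,0.0199],[0,0,0,0,0.0199],[0,0,0,0,0.0049],[0,0,-0.1576,0,0],[0,0,-0.1576,0,0],[0,0,-0.1576,0,0],[0,0,-0.1576,0,0],[0,0,-0.1576,0,0],[0,-0.14,0,0,0],[0,-0.14,0,0.144,0],[0,0,0,0.144,0],[0,0,0,0.144,0],[0,0,0,0.136,0],[0,0,0,0,0],[0,0,0,0,0]]]'>/dev/null;python3 c.py; python3 nudge.py '[[[0,-0.08,0,0,0],[0,-0.08,0,0,0],[0,-0.024,0,0,0],[0,0,0,0,0]]]'>/dev/null;python3 c.py|head -1;python3 nudge.py '[[[0,-0.024,0,0,0],[0,0,0,0,0],[0,0,0,0,0]]]'>/dev/null;python3 c.py|head -1
```

```text
carrier x -116.6 y 74.7 z 90.0 mm  dyaw -0.0014 F [0.5 0.3 0.6]
rack x -245.1 y -305.2 z 90.0 mm  dyaw -0.7804
t 17.6 w 0.0006 g 0.0 j [-0.33  0.04  1.66  0.    1.45 -1.5 ]
carrier x -66.5 y 74.9 z 94.6 mm  dyaw -0.0011 F [ 0.5 -0.3 -0.5]
carrier x -63.6 y 74.8 z 91.9 mm  dyaw -0.0007 F [-0.5 -0.6 -1.2]
```

To row units: -0.004 m / 0.25 = -0.016.

```bash
python3 nudge.py '[[[0,-0.016,0,0.016,0],[0,-0.016,0,0,0],[0,0,0,0,0],[0,0,0,0,0]]]'>/dev/null;python3 c.py|head -1;python3 nudge.py '[[[0,-0.016,0,0,0],[0,0,0,0,0],[0,0,0,0,0]]]'>/dev/null;python3 c.py|head -1;python3 nudge.py '[[[0,-0.02,0,0,0],[0,0,0,0,0],[0,0,0,0,0]]]'>/dev/null;python3 c.py|head -1;python3 nudge.py '[[[0,-0.016,0,0,0],[0,0,0,0,0],[0,0,0,0,0]]]'>/dev/null;python3 c.py|head -1
```

```text
carrier x -55.6 y 74.7 z 86.9 mm  dyaw -0.0008 F [-0.1 -0.8 -1.2]
carrier x -53.0 y 75.0 z 86.3 mm  dyaw -0.0005 F [-4.9  1.3 -0.2]
carrier x -52.6 y 75.8 z 85.7 mm  dyaw 0.0004 F [-16.8   2.2   3.9]
carrier x -53.0 y 76.0 z 85.7 mm  dyaw 0.0008 F [-28.9   2.1  10.5]
```

To row units: 0.041 m / 0.25 = 0.164, -0.04 m / 0.25 = -0.16.

```bash
python3 nudge.py '[[[0,0.12,0,0,0],[0,0.12,0,0,0],[0,0.16,0,-0.08,0],[0,0.12,0,-0.16,0],[0,0.04,0.04,-0.16,0],[0,0,0.164,-0.16,0],[0,0,0.164,-0.08,0],[0,0,0.164,0,0],[0,0,0.164,0,0],[0,0,0.164,0,0],[0,0,0,0,0]]]'>/dev/null;python3 c.py; python3 chk.py; python3 - <<'E'
import cv2
w=cv2.imread('pics/chk.png')
for r in range(186,202): print(r,' '.join('%3d/%3d/%3d'%tuple(w[r,cc][::-1]) for cc in range(311,330)))
E
```

```text
carrier x -174.6 y 281.3 z 225.6 mm  dyaw 0.0063 F [-0.1 -1.1 -0.2]
rack x -141.2 y -117.4 z 225.6 mm  dyaw -0.7727
t 20.2 w 0.0005 g 0.0 j [ 0.09  0.03  1.39  0.    1.72 -1.08]
red [188 163  42  35 782] [208.4 180.1] x -216..-81 y 389..508
red [322 173  20  24 288] [331.9 184.4] x -45..27 y 56..98
red [436 187  27  17 194] [449.8 194.7] x 70..146 y -314..-245
yellow n 11 x -70..-48 y 90..100
yellow n 11 x -72..-50 y 38..48
yellow n 11 x -71..-49 y -14..-4
yellow n 10 x -70..-48 y -65..-56
186  55/ 91/ 64  55/ 91/ 64  56/ 92/ 64  53/ 87/ 61  49/ 70/ 52  43/ 40/ 36  38/ 39/ 35  28/ 32/ 39  26/ 33/ 40  28/ 38/ 52  33/ 50/ 75  32/ 48/ 72  28/ 25/ 21  56/ 27/ 21 113/ 30/ 23 156/ 39/ 30 156/ 40/ 31 156/ 40/ 30 151/ 40/ 31
187  55/ 91/ 64  55/ 91/ 64  54/ 89/ 63  52/ 82/ 58  44/ 51/ 41  42/ 39/ 36  36/ 37/ 40  27/ 33/ 40  28/ 33/ 41  29/ 41/ 58  33/ 50/ 77  26/ 30/ 34  36/ 25/ 20  94/ 25/ 18 155/ 35/ 26 156/ 43/ 32 156/ 40/ 32 149/ 38/ 30 122/ 33/ 27
188  56/ 91/ 64  56/ 91/ 65  54/ 87/ 62  49/ 70/ 52  43/ 40/ 36  41/ 40/ 37  28/ 34/ 40  28/ 33/ 41  25/ 33/ 44  31/ 49/ 72  36/ 59/ 90  27/ 
[... 2406 characters left out ...]
/ 43
199  41/ 41/ 37  34/ 38/ 39  23/ 31/ 36  26/ 30/ 32  27/ 35/ 48  36/ 55/ 80  66/ 67/ 47 113/108/ 28 107/110/ 47  37/ 48/ 62  31/ 41/ 59  34/ 36/ 46  42/ 30/ 32  53/ 32/ 29  62/ 42/ 34  65/ 53/ 45  67/ 59/ 49  67/ 50/ 41  70/ 44/ 35
200  38/ 38/ 36  26/ 33/ 39  26/ 31/ 37  28/ 30/ 29  33/ 47/ 64  62/ 76/ 91 107/105/ 31 105/109/ 43  37/ 49/ 60  28/ 41/ 61  28/ 42/ 61  28/ 41/ 61  31/ 42/ 61  30/ 39/ 56  41/ 34/ 42  52/ 29/ 26  58/ 28/ 24  53/ 25/ 21  37/ 27/ 26
201  39/ 40/ 40  24/ 34/ 45  24/ 30/ 36  27/ 36/ 45  41/ 60/ 80  64/ 79/ 75  79/ 86/ 49  36/ 48/ 60  28/ 42/ 61  26/ 40/ 59  29/ 42/ 61  28/ 42/ 62  27/ 43/ 62  31/ 50/ 75  36/ 59/ 92  29/ 41/ 60  29/ 39/ 57  26/ 32/ 41  25/ 28/ 34
```

The leaf now reads sprung out like the empty ones (y 90–100): red_a-type case 1 is home and latched, with the push ending at TCP x≈-53. Next case.

To row units: -0.028 m / 0.25 = -0.112, -0.027 m / 0.25 = -0.108, -0.125 rad / 6.2832 = -0.0199.

```bash
python3 nudge.py '[[[0.032,0,0,0,-0.0199],[0.032,0,0,0,-0.0199],[0.032,0,0,0,-0.0199],[0.032,0,0,0,-0.0199],[0.032,0,0,0,-0.0199],[0.032,0,0,0,-0.0199],[0.032,0,0,0,-0.004],[0.032,-0.108,0.112,0,0],[0.032,-0.108,0.112,0,0],[0.032,-0.108,0.112,0,0],[0.032,-0.108,0.112,0,0],[0.032,-0.112,0.108,0,0],[0.032,0,0,0,0],[0.032,0,0,0,0],[0.032,0,0,0,0]]]'>/dev/null; python3 c.py
```

```text
carrier x -173.8 y 468.3 z 225.8 mm  dyaw 0.7721 F [-0.4 -0.1  1.4]
rack x -9.2 y 15.0 z 225.8 mm  dyaw -0.0069
t 21.5 w 0.0318 g 0.0 j [ 0.35  0.32  1.05 -0.    1.77 -1.59]
```

To row units: 0.03 m / 0.25 = 0.12, 0.007 m / 0.25 = 0.028, -0.007 rad / 6.2832 = -0.0011.

```bash
python3 nudge.py '[[[0.032,-0.02,0.028,0,-0.0011],[0.032,0,0,0.12,0],[0.032,0,0,0.12,0],[0.032,0,0,0.056,0],[0.032,0,0,0,0],[0.032,0,0,0,0]]]'>/dev/null; python3 c.py; python3 nudge.py '[[[0,0,0,0,0],[0,0,0,0,0],[0,0,0,0,0],[0,0,0,0,0],[0,0.016,0,0,0],[0,0.028,0,-0.008,0],[0,0.028,0,-0.006,0],[0,0.028,0,-0.0048,0],[0,0.028,0,-0.004,0],[0,0.024,0,-0.0024,0],[0,0.024,0,-0.0012,0],[0,0,0,0,0],[0,0,0,-0.04,0],[0,0,0,-0.048,0],[0,0,0,-0.048,0],[0,0,0,-0.048,0],[0,0,0,-0.048,0],[0,0,0,0,0]]]'; python3 c.py
```

```text
carrier x -175.6 y 476.8 z 152.1 mm  dyaw 0.7796 F [-0.7 -0.3  0. ]
rack x -4.6 y 22.3 z 152.1 mm  dyaw 0.0006
t 22.0 w 0.0323 g 0.0 j [ 0.36  0.35  1.17  0.    1.63 -1.59]
time: 23.5
tool_pos: [0.5552, 0.27, 0.2204]
ee_rot: [3.142, 0.005, -2.764]
wrist_force: [-0.1, 0.4, -1.3]
width: 0.0134
finger_force: 30.0
carrier x -206.1 y 447.9 z 220.4 mm  dyaw 0.7813 F [-0.2  0.3 -1.3]
rack x -46.6 y 23.2 z 220.4 mm  dyaw 0.0023
t 23.5 w 0.0134 g 30.0 j [ 0.36  0.23  1.18  0.    1.73 -1.59]
```

To row units: -0.0382 m / 0.25 = -0.1528, 0.037 m / 0.25 = 0.148, 0.112 rad / 6.2832 = 0.0178.

```bash
python3 nudge.py '[[[0,0.148,0,-0.04,0],[0,0.148,0,-0.04,0],[0,0.148,0,-0.04,0],[0,0,0,0,0.0178],[0,0,0,0,0.0178],[0,0,0,0,0.0178],[0,0,0,0,0.0178],[0,0,0,0,0.0178],[0,0,0,0,0.0178],[0,0,0,0,0.0175],[0,-0.044,-0.1528,0,0],[0,-0.044,-0.1528,0,0],[0,-0.044,-0.1528,0,0],[0,-0.044,-0.1528,0,0],[0,-0.044,-0.1528,0,0],[0,-0.044,-0.1528,0,0],[0,-0.044,-0.1528,0,0],[0,-0.044,-0.1528,0,0],[0,-0.044,-0.1528,0,0],[0,0,0,0,0]]]'>/dev/null; python3 nudge.py '[[[0,0,0,0,0],[0,0,0,0,0]]]' >/dev/null; python3 c.py; python3 chk.py
```

```text
carrier x -187.3 y 25.1 z 246.4 mm  dyaw -0.0014 F [-0.5  0.1 -3. ]
rack x -330.2 y -290.8 z 246.4 mm  dyaw -0.7804
t 25.3 w 0.0139 g 30.0 j [-0.44 -0.2   1.56  0.    1.78 -1.6 ]
red [201 163  31  30 549] [215.8 177.6] x -185..-81 y 374..476
red [322 173  20  25 288] [332.  184.4] x -45..27 y 56..98
red [435 187  28  17 194] [449.7 194.8] x 70..146 y -314..-242
yellow n 11 x -70..-48 y 90..100
yellow n 11 x -72..-50 y 38..48
yellow n 10 x -71..-51 y -12..-4
yellow n 10 x -70..-48 y -65..-56
```

To row units: -0.03 m / 0.25 = -0.12, 0.025 m / 0.25 = 0.1.

```bash
python3 nudge.py '[[[0,0,0.002,0.12,0],[0,0,0,0.12,0],[0,0,0,0.1,0],[0,0,0,0,0],[0,-0.12,0,0,0],[0,-0.12,0,0,0],[0,-0.12,0,0,0],[0,-0.12,0,0,0],[0,0,0,0,0]]]'>/dev/null; python3 c.py|head -1; python3 nudge.py '[[[0,-0.04,0,0,0],[0,-0.04,0,0,0],[0,-0.04,0,0,0],[0,0,0,0,0],[0,0,0,0,0]]]'>/dev/null; python3 c.py|head -1
```

```text
carrier x -62.8 y 25.4 z 161.6 mm  dyaw 0.0005 F [ 1.9 -3.  -4.9]
carrier x -36.3 y 25.3 z 161.7 mm  dyaw -0.0007 F [-0.3 -2.4 -3.6]
```

```bash
cat > tl.py <<'E'
# tilt of the held case (top-in +) from the front top edge seen by the wrist camera: rows of red at columns near the middle
from h import *
import sys,pickle
def prof(c):
    w=c.astype(int); red=(w[...,2]>1.8*w[...,1])&(w[...,2]>60)
    return [(r,int(w[r,238:252,2].mean())) for r in range(120,230,4) if red[r,238:272].mean()>.5]
for n in ('l1','k1','q1'): print(n,prof(cv2.imread(f'pics/{n}.png')))
print('now',prof(cams.snapshot('wrist')['color']))
E
python3 tl.py; python3 - <<'E'
from h import *
# predicted rows for edge, using fixed camera-tool geometry
o=sensors.get_obs();s=cams.snapshot('wrist');P=np.array(o['tool_pos']);p=-.404
x=np.array([np.cos(p),np.sin(p),0]);g=P+[0,0,.019]
for f in (-.3,-.15,0,.15,.3,.45,.6):
    r=lambda a,b:g+x*(a*np.cos(f)+b*np.sin(f))+np.array([0,0,b*np.cos(f)-a*np.sin(f)])
    print(f,'top edge row %.0f foot edge row %.0f'%(proj(s,r(-.042,-.029))[1],proj(s,r(-.042,-.159))[1]))
E
```

```text
l1 [(188, 169), (192, 205), (196, 205), (200, 204), (204, 205), (208, 179), (212, 175), (216, 185), (220, 171), (224, 142), (228, 140)]
k1 [(188, 173), (192, 182), (196, 182), (200, 181), (204, 181), (208, 137), (212, 152), (216, 165), (220, 155), (224, 126), (228, 123)]
q1 [(168, 147), (172, 249), (176, 250), (180, 226), (184, 199), (188, 193), (192, 180), (196, 143), (200, 141), (204, 181), (208, 152), (212, 171), (216, 179), (220, 168), (224, 142), (228, 139)]
now [(120, 160), (136, 148), (152, 157), (156, 157), (160, 239), (164, 249), (168, 249), (172, 249), (176, 249), (180, 245), (184, 151), (188, 147), (192, 146), (196, 144), (200, 168), (204, 146), (208, 152), (212, 170), (216, 167), (220, 157), (224, 138), (228, 134)]
-0.3 top edge row 183 foot edge row 192
-0.15 top edge row 177 foot edge row 172
0 top edge row 172 foot edge row 152
0.15 top edge row 168 foot edge row 132
0.3 top edge row 165 foot edge row 111
0.45 top edge row 164 foot edge row 89
0.6 top edge row 165 foot edge row 66
```

Tilt is ≈0.25 rad top-in with the rear foot edge at x≈-35, as in the first case; same remedy: stand it upright at handle x≈-78, release, push low.

To row units: 0.011 m / 0.25 = 0.044, 0.009 m / 0.25 = 0.036.

```bash
python3 nudge.py '[[[0,0,0,0.02,0],[0,0.044,0,0.002,0],[0,0.044,0,0.004,0],[0,0.044,0,0.008,0],[0,0.036,0,0.012,0],[0,0,0,0,0],[0,0,0,0,0]]]'>/dev/null; python3 c.py|head -1; python3 tl.py | tail -1 | cut -c1-120
```

```text
carrier x -77.7 y 25.0 z 152.6 mm  dyaw -0.0011 F [-0.1 -4.   5.2]
now [(168, 127), (172, 248), (176, 249), (180, 214), (184, 205), (188, 196), (192, 178), (196, 143), (200, 147), (204, 1
```

To row units: 0.034 m / 0.25 = 0.136, 0.033 m / 0.25 = 0.132.

```bash
python3 nudge.py '[[[0,0,0,-0.004,0],[0.032,0,0,0,0],[0.032,0,0,0,0],[0.032,0,0,0,0],[0.032,0,0,-0.12,0],[0.032,0,0,-0.12,0],[0,0.12,-0.008,0,0],[0,0.136,0,0,0],[0,0,0,0,0],[0,0,0,0,0],[0,0,0,0.12,0],[0,0,0,0.12,0],[0,0,0,0.12,0],[0,0,0,0.132,0],[0,0,0,0,0],[0,0,0,0,0]]]'>/dev/null; python3 c.py; python3 nudge.py '[[[0,-0.04,0,0,0],[0,-0.04,0,0,0],[0,-0.04,0,0,0],[0,-0.04,0,0,0],[0,-0.04,0,0,0],[0,-0.04,0,0,0],[0,0,0,0,0]]]'>/dev/null; python3 c.py|head -1;python3 nudge.py '[[[0,-0.04,0,0.012,0],[0,-0.032,0,0,0],[0,-0.024,0,0,0],[0,0,0,0,0]]]'>/dev/null; python3 c.py|head -1
```

```text
carrier x -144.1 y 23.7 z 85.9 mm  dyaw -0.0005 F [ 0.6 -0.6 -0.3]
rack x -300.5 y -322.2 z 85.9 mm  dyaw -0.7795
t 28.6 w 0.0007 g 0.0 j [-0.44 -0.04  1.74  0.    1.45 -1.6 ]
carrier x -81.1 y 23.0 z 90.3 mm  dyaw -0.0009 F [-3.5 -0.5  1.2]
carrier x -58.3 y 23.2 z 87.4 mm  dyaw -0.0008 F [-5.8  0.5  4.7]
```

To row units: -0.005 m / 0.25 = -0.02.

```bash
python3 nudge.py '[[[0,-0.02,0,0,0],[0,0,0,0,0],[0,0,0,0,0]]]'>/dev/null; python3 c.py|head -1;python3 nudge.py '[[[0,-0.016,0,0,0],[0,0,0,0,0],[0,0,0,0,0]]]'>/dev/null; python3 c.py|head -1;python3 nudge.py '[[[0,-0.02,0,0,0],[0,0,0,0,0],[0,0,0,0,0]]]'>/dev/null; python3 c.py|head -1;
```

```text
carrier x -53.9 y 23.2 z 87.4 mm  dyaw -0.0007 F [-6.7 -0.8  3.9]
carrier x -52.2 y 23.3 z 87.2 mm  dyaw -0.0007 F [-14.4  -0.1   7.3]
carrier x -52.7 y 23.3 z 87.2 mm  dyaw -0.0004 F [-29.4  -1.5  15.7]
```

To row units: 0.041 m / 0.25 = 0.164, 0.01 m / 0.25 = 0.04, -0.125 rad / 6.2832 = -0.0199.

```bash
python3 nudge.py '[[[0,0.12,0,0,0],[0,0.12,0,0,0],[0,0.16,0,-0.08,0],[0.032,0.12,0,-0.16,0],[0.032,0.04,0.04,-0.16,0],[0.032,0,0.164,-0.16,0],[0.032,0,0.164,0,0],[0.032,0,0.164,0,0],[0.032,0,0.164,0,0],[0.032,0,0.164,0,0],[0.032,0,0.164,0,0],[0.032,0,0,0,-0.0199],[0.032,0,0,0,-0.0199],[0.032,0,0,0,-0.0199],[0.032,0,0,0,-0.0199],[0.032,0,0,0,-0.0199],[0.032,0,0,0,-0.0199],[0.032,0,0,0,-0.0048],[0.032,0,0,0,0]]]'>/dev/null;python3 c.py; python3 chk.py
```

```text
carrier x -175.0 y 269.1 z 207.9 mm  dyaw 0.7797 F [1.  0.2 0.8]
rack x -150.1 y -125.8 z 207.9 mm  dyaw 0.0007
t 31.9 w 0.0317 g 0.0 j [ 0.07  0.02  1.44  0.    1.68 -1.88]
red [201 163  31  30 546] [215.8 177.6] x -185..-81 y 376..476
red [322 173  21  25 289] [332.  184.4] x -45..27 y 56..98
red [338 179  20  25 283] [347.5 190.8] x -43..29 y 3..45
red [436 187  27  17 194] [449.8 194.7] x 70..146 y -314..-245
yellow n 11 x -70..-48 y 90..100
yellow n 11 x -72..-50 y 38..48
yellow n 11 x -71..-49 y -14..-4
yellow n 10 x -70..-48 y -65..-56
```

Second case latched. Third.

To row units: -0.0242 m / 0.25 = -0.0968, 0.0173 m / 0.25 = 0.0692.

```bash
python3 nudge.py '[[[0.032,-0.0968,0.0692,0,0],[0.032,-0.0968,0.0692,0,0],[0.032,-0.0968,0.0692,0,0],[0.032,-0.0968,0.0692,0,0],[0.032,-0.0968,0.0692,0,0],[0.032,-0.0968,0.0692,0,0],[0.032,0,0,0,0],[0.032,0,0,0,0],[0.032,0,0,0,0]]]'>/dev/null; python3 c.py|tail -2; python3 tl.py|tail -1|cut -c1-10
python3 - <<'E'
from h import *
s=cams.snapshot('wrist');w=s['color'].astype(int);o=sensors.get_obs()
red=((w[...,2]>90)&(w[...,2]>2*w[...,1])).astype('uint8')
n,l,st,ce=cv2.connectedComponentsWithStats(red)
c=np.array((.607,.2655));p=.375;x=np.array([np.cos(p),np.sin(p)]);y=np.array([-x[1],x[0]])
for i in range(1,n):
    if st[i,4]>200:
        b,a=np.nonzero(l==i);q=np.array([((X[:2]-c)@x*1e3,(X[:2]-c)@y*1e3) for X in (onz(s,g,h,.142) for g,h in zip(a[::5],b[::5]))]); print(st[i],q.min(0).round(),q.max(0).round())
E
```

```text
rack x -6.8 y -21.8 z 205.8 mm  dyaw -0.0003
t 32.7 w 0.0320 g 0.0 j [ 0.29  0.32  1.09 -0.    1.73 -1.65]
now [(164,
[ 183  152   94   99 7102] [-58. -87.] [36. -1.]
```

Units first: shifts go in shares of 0.25 m and turns go in shares of 2 pi rad. So 0.03 m / 0.25 = 0.12, 0.024 m / 0.25 = 0.096.

```bash
python3 nudge.py '[[[0.032,-0.008,0,0.12,0],[0.032,0,0,0.096,0],[0.032,0,0,0,0],[0.032,0,0,0,0]]]'>/dev/null; python3 c.py|tail -2; python3 nudge.py '[[[0,0,0,0,0],[0,0,0,0,0],[0,0,0,0,0],[0,0,0,0,0],[0,0.016,0,0,0],[0,0.028,0,-0.008,0],[0,0.028,0,-0.006,0],[0,0.028,0,-0.0048,0],[0,0.028,0,-0.004,0],[0,0.024,0,-0.0024,0],[0,0.024,0,-0.0012,0],[0,0,0,0,0],[0,0,0,-0.04,0],[0,0,0,-0.048,0],[0,0,0,-0.048,0],[0,0,0,-0.048,0],[0,0,0,-0.048,0],[0,0,0,0,0]]]' >/dev/null; python3 c.py; python3 tl.py | tail -1 | cut -c1-60
```

```text
rack x -6.5 y -22.1 z 150.3 mm  dyaw -0.0011
t 33.1 w 0.0323 g 0.0 j [ 0.29  0.34  1.18 -0.    1.63 -1.65]
carrier x -175.4 y 415.2 z 219.9 mm  dyaw 0.7792 F [ 0.4 -0.1 -2.9]
rack x -47.7 y -21.6 z 219.9 mm  dyaw 0.0002
t 34.6 w 0.0135 g 30.0 j [ 0.29  0.23  1.19  0.    1.73 -1.66]
now [(188, 149), (192, 207), (196, 208), (200, 207), (204, 2
```

To row units: 0.037 m / 0.25 = 0.148, -0.0364 m / 0.25 = -0.1456, 0.112 rad / 6.2832 = 0.0178.

```bash
python3 nudge.py '[[[0,0.148,0,-0.04,0],[0,0.148,0,-0.04,0],[0,0.148,0,-0.04,0],[0,0,0,0,0.0178],[0,0,0,0,0.0178],[0,0,0,0,0.0178],[0,0,0,0,0.0178],[0,0,0,0,0.0178],[0,0,0,0,0.0178],[0,0,0,0,0.0172],[0,-0.0268,-0.1456,0,0],[0,-0.0268,-0.1456,0,0],[0,-0.0268,-0.1456,0,0],[0,-0.0268,-0.1456,0,0],[0,-0.0268,-0.1456,0,0],[0,-0.0268,-0.1456,0,0],[0,-0.0268,-0.1456,0,0],[0,-0.0268,-0.1456,0,0],[0,-0.0268,-0.1456,0,0],[0,-0.0268,-0.1456,0,0]]]'>/dev/null; python3 nudge.py '[[[0,0,0,0,0],[0,0,0,0,0],[0,0,0,0,0]]]' >/dev/null; python3 c.py; python3 tl.py | tail -1 | cut -c1-60
```

```text
carrier x -189.1 y -27.5 z 245.4 mm  dyaw -0.0016 F [ 0.8 -0.4 -3.4]
rack x -368.5 y -327.0 z 245.4 mm  dyaw -0.7806
t 36.6 w 0.0138 g 29.9 j [-0.56 -0.21  1.57  0.    1.78 -1.73]
now [(188, 168), (192, 178), (196, 178), (200, 177), (204, 1
```

To row units: -0.03 m / 0.25 = -0.12, 0.025 m / 0.25 = 0.1.

```bash
python3 nudge.py '[[[0,0,0.004,0.12,0],[0,0,0,0.12,0],[0,0,0,0.1,0],[0,0,0,0,0],[0,-0.12,0,0,0],[0,-0.12,0,0,0],[0,-0.12,0,0,0],[0,-0.12,0,0,0],[0,-0.044,0,0,0],[0,-0.044,0,0,0],[0,-0.044,0,0,0],[0,0,0,0,0],[0,0,0,0,0]]]'>/dev/null; python3 c.py|head -1; python3 tl.py | tail -1 | cut -c1-100
```

```text
carrier x -34.8 y -26.6 z 161.4 mm  dyaw 0.0003 F [ 1.  -3.2 -5.6]
now [(124, 142), (156, 148), (160, 147), (164, 234), (168, 248), (172, 248), (176, 248), (180, 244),
```

To row units: 0.011 m / 0.25 = 0.044, 0.008 m / 0.25 = 0.032.

```bash
python3 nudge.py '[[[0,0,0,0.02,0],[0,0.044,0,0.002,0],[0,0.044,0,0.004,0],[0,0.044,0,0.008,0],[0,0.032,0,0.012,0],[0,0,0,0,0],[0,0,0,0,0]]]'>/dev/null; python3 c.py|head -1; python3 tl.py | tail -1 | cut -c1-120
```

```text
carrier x -75.1 y -27.2 z 153.1 mm  dyaw -0.0010 F [ 0.8 -3.4  6.7]
now [(172, 131), (176, 246), (180, 209), (184, 209), (188, 196), (192, 194), (196, 171), (200, 139), (204, 148), (208, 1
```

To row units: 0.037 m / 0.25 = 0.148, -0.006 m / 0.25 = -0.024.

```bash
python3 nudge.py '[[[0,-0.024,0,0,0],[0,0,0,-0.004,0],[0.032,0,0,0,0],[0.032,0,0,0,0],[0.032,0,0,0,0],[0.032,0,0,-0.12,0],[0.032,0,0,-0.12,0],[0,0.14,-0.008,0,0],[0,0.148,0,0,0],[0,0,0,0,0],[0,0,0,0,0],[0,0,0,0.12,0],[0,0,0,0.12,0],[0,0,0,0.12,0],[0,0,0,0.132,0],[0,0,0,0,0],[0,0,0,0,0]]]'>/dev/null; python3 c.py; python3 nudge.py '[[[0,-0.04,0,0,0],[0,-0.04,0,0,0],[0,-0.04,0,0,0],[0,-0.04,0,0,0],[0,-0.04,0,0,0],[0,-0.04,0,0,0],[0,0,0,0,0]]]'>/dev/null; python3 c.py|head -1;python3 nudge.py '[[[0,-0.04,0,0.012,0],[0,-0.032,0,0,0],[0,-0.02,0,0,0],[0,0,0,0,0]]]'>/dev/null; python3 c.py|head -1
```

```text
carrier x -143.5 y -28.2 z 85.5 mm  dyaw -0.0005 F [1.  0.5 2. ]
rack x -336.6 y -359.5 z 85.5 mm  dyaw -0.7795
t 39.8 w -0.0000 g 0.0 j [-0.55 -0.04  1.74  0.    1.44 -1.71]
carrier x -81.6 y -29.3 z 89.6 mm  dyaw -0.0008 F [-5.5 -0.9  3.2]
carrier x -59.9 y -29.1 z 86.7 mm  dyaw -0.0008 F [-8.  -0.8  5.7]
```

To row units: -0.006 m / 0.25 = -0.024.

```bash
python3 nudge.py '[[[0,-0.024,0,0,0],[0,0,0,0,0],[0,0,0,0,0]]]'>/dev/null; python3 c.py|head -1;python3 nudge.py '[[[0,-0.016,0,0,0],[0,0,0,0,0],[0,0,0,0,0]]]'>/dev/null; python3 c.py|head -1;python3 nudge.py '[[[0,-0.02,0,0,0],[0,0,0,0,0],[0,0,0,0,0]]]'>/dev/null; python3 c.py|head -1;
```

```text
carrier x -54.0 y -29.1 z 86.7 mm  dyaw -0.0007 F [-8.2 -0.8  5.3]
carrier x -52.4 y -29.0 z 86.5 mm  dyaw -0.0008 F [-15.4  -1.    8.7]
carrier x -53.0 y -28.9 z 86.5 mm  dyaw -0.0007 F [-31.    0.1  16.7]
```

To row units: 0.041 m / 0.25 = 0.164, 0.01 m / 0.25 = 0.04, -0.125 rad / 6.2832 = -0.0199.

```bash
python3 nudge.py '[[[0,0.12,0,0,0],[0,0.12,0,0,0],[0,0.16,0,-0.08,0],[0.032,0.12,0,-0.16,0],[0.032,0.04,0.04,-0.16,0],[0.032,0,0.164,-0.16,0],[0.032,0,0.164,0,0],[0.032,0,0.164,0,0],[0.032,0,0.164,0,0],[0.032,0,0.164,0,0],[0.032,0,0.164,0,0],[0.032,0,0.164,0,0],[0.032,0,0,0,-0.0199],[0.032,0,0,0,-0.0199],[0.032,0,0,0,-0.0199],[0.032,0,0,0,-0.0199],[0.032,0,0,0,-0.0199],[0.032,0,0,0,-0.0199],[0.032,0,0,0,-0.0048],[0.032,0,0,0,0]]]'>/dev/null;python3 c.py; python3 chk.py
```

```text
carrier x -174.8 y 258.1 z 207.1 mm  dyaw 0.7798 F [ 0.3 -0.3  0.5]
rack x -157.6 y -133.9 z 207.1 mm  dyaw 0.0008
t 43.1 w 0.0317 g 0.0 j [ 0.05  0.01  1.45  0.    1.68 -1.89]
red [213 163  19  25 273] [222.2 174.9] x -155..-81 y 374..448
red [322 173  20  24 288] [331.9 184.4] x -45..27 y 56..98
red [338 179  20  25 283] [347.5 190.8] x -43..29 y 3..45
red [353 186  20  24 287] [362.6 197.4] x -44..28 y -49..-7
red [436 187  27  17 192] [449.8 194.8] x 70..146 y -314..-245
yellow n 11 x -70..-48 y 90..100
yellow n 11 x -72..-50 y 38..48
yellow n 12 x -71..-49 y -15..-4
yellow n 10 x -70..-48 y -65..-56
```

Third latched. Fourth at rack (-5,-66).

To row units: -0.0254 m / 0.25 = -0.1016, 0.0113 m / 0.25 = 0.0452.

```bash
python3 nudge.py '[[[0.032,-0.1016,0.0452,0,0],[0.032,-0.1016,0.0452,0,0],[0.032,-0.1016,0.0452,0,0],[0.032,-0.1016,0.0452,0,0],[0.032,-0.1016,0.0452,0,0],[0.032,-0.1016,0.0452,0,0],[0.032,0,0,0,0],[0.032,0,0,0,0],[0.032,0,0,0,0]]]'>/dev/null; python3 c.py|tail -2
python3 - <<'E'
from h import *
s=cams.snapshot('wrist');w=s['color'].astype(int)
red=((w[...,2]>90)&(w[...,2]>2*w[...,1])).astype('uint8')
n,l,st,ce=cv2.connectedComponentsWithStats(red)
c=np.array((.607,.2655));p=.375;x=np.array([np.cos(p),np.sin(p)]);y=np.array([-x[1],x[0]])
for i in range(1,n):
    if st[i,4]>200:
        b,a=np.nonzero(l==i);q=np.array([((X[:2]-c)@x*1e3,(X[:2]-c)@y*1e3) for X in (onz(s,g,h,.142) for g,h in zip(a[::5],b[::5]))]); print(st[i],q.min(0).round(),q.max(0).round())
E
```

```text
rack x -7.1 y -65.8 z 205.1 mm  dyaw -0.0003
t 43.9 w 0.0319 g 0.0 j [ 0.23  0.33  1.09 -0.    1.73 -1.72]
[ 231  153   46   98 3805] [-57. -87.] [ 36. -46.]
```

To row units: 0.03 m / 0.25 = 0.12, 0.0235 m / 0.25 = 0.094.

```bash
python3 nudge.py '[[[0.032,-0.008,0,0.12,0],[0.032,0,0,0.094,0],[0.032,0,0,0,0],[0.032,0,0,0,0]]]'>/dev/null; python3 c.py|tail -2; python3 nudge.py '[[[0,0,0,0,0],[0,0,0,0,0],[0,0,0,0,0],[0,0,0,0,0],[0,0.016,0,0,0],[0,0.028,0,-0.008,0],[0,0.028,0,-0.006,0],[0,0.028,0,-0.0048,0],[0,0.028,0,-0.004,0],[0,0.024,0,-0.0024,0],[0,0.024,0,-0.0012,0],[0,0,0,0,0],[0,0,0,-0.04,0],[0,0,0,-0.048,0],[0,0,0,-0.048,0],[0,0,0,-0.048,0],[0,0,0,-0.048,0],[0,0,0,0,0]]]' >/dev/null; python3 c.py; python3 tl.py | tail -1 | cut -c1-60
```

```text
rack x -6.9 y -66.0 z 150.4 mm  dyaw -0.0009
t 44.3 w 0.0319 g 0.0 j [ 0.23  0.34  1.18 -0.    1.63 -1.72]
carrier x -144.6 y 383.6 z 220.0 mm  dyaw 0.7793 F [ 0.1 -0.  -1.3]
rack x -48.0 y -65.8 z 220.0 mm  dyaw 0.0003
t 45.8 w 0.0139 g 30.0 j [ 0.22  0.23  1.18 -0.    1.73 -1.73]
now [(192, 199), (196, 209), (200, 208), (204, 208), (208, 2
```

To row units: -0.0384 m / 0.25 = -0.1536, 0.037 m / 0.25 = 0.148, 0.112 rad / 6.2832 = 0.0178.

```bash
python3 nudge.py '[[[0,0.148,0,-0.04,0],[0,0.148,0,-0.04,0],[0,0.148,0,-0.04,0],[0,0,0,0,0.0178],[0,0,0,0,0.0178],[0,0,0,0,0.0178],[0,0,0,0,0.0178],[0,0,0,0,0.0178],[0,0,0,0,0.0178],[0,0,0,0,0.0172],[0,-0.0148,-0.1536,0,0],[0,-0.0148,-0.1536,0,0],[0,-0.0148,-0.1536,0,0],[0,-0.0148,-0.1536,0,0],[0,-0.0148,-0.1536,0,0],[0,-0.0148,-0.1536,0,0],[0,-0.0148,-0.1536,0,0],[0,-0.0148,-0.1536,0,0],[0,-0.0148,-0.1536,0,0],[0,-0.0148,-0.1536,0,0]]]'>/dev/null; python3 nudge.py '[[[0,0,0,0,0],[0,0,0,0,0],[0,0,0,0,0]]]' >/dev/null; python3 c.py; python3 tl.py | tail -1 | cut -c1-60
```

```text
carrier x -188.4 y -79.0 z 245.3 mm  dyaw -0.0016 F [ 0.   0.6 -2.5]
rack x -404.1 y -364.2 z 245.3 mm  dyaw -0.7806
t 47.8 w 0.0136 g 29.9 j [-0.68 -0.19  1.56  0.    1.78 -1.84]
now [(188, 132), (192, 177), (196, 177), (200, 176), (204, 1
```

To row units: -0.03 m / 0.25 = -0.12, 0.025 m / 0.25 = 0.1.

```bash
python3 nudge.py '[[[0,0,0.002,0.12,0],[0,0,0,0.12,0],[0,0,0,0.1,0],[0,0,0,0,0],[0,-0.12,0,0,0],[0,-0.12,0,0,0],[0,-0.12,0,0,0],[0,-0.12,0,0,0],[0,-0.044,0,0,0],[0,-0.044,0,0,0],[0,-0.044,0,0,0],[0,0,0,0,0],[0,0,0,0,0]]]'>/dev/null; python3 c.py|head -1; python3 tl.py | tail -1 | cut -c1-100;  python3 nudge.py '[[[0,0,0,0.02,0],[0,0.044,0,0.002,0],[0,0.044,0,0.004,0],[0,0.044,0,0.008,0],[0,0.032,0,0.012,0],[0,0,0,0,0],[0,0,0,0,0]]]'>/dev/null; python3 c.py|head -1; python3 tl.py | tail -1 | cut -c1-120
```

```text
carrier x -34.1 y -78.6 z 161.5 mm  dyaw 0.0005 F [ 0.4 -1.8 -5.2]
now [(120, 125), (140, 120), (156, 131), (160, 131), (164, 214), (168, 235), (172, 235), (176, 235),
carrier x -75.6 y -79.3 z 152.5 mm  dyaw -0.0012 F [-2.4 -3.5  7.1]
now [(172, 151), (176, 246), (180, 210), (184, 197), (188, 189), (192, 189), (196, 161), (200, 137), (204, 139), (208, 1
```

To row units: 0.035 m / 0.25 = 0.14, 0.033 m / 0.25 = 0.132.

```bash
python3 nudge.py '[[[0,-0.016,0,0,0],[0,0,0,-0.004,0],[0.032,0,0,0,0],[0.032,0,0,0,0],[0.032,0,0,0,0],[0.032,0,0,-0.12,0],[0.032,0,0,-0.12,0],[0,0.14,-0.004,0,0],[0,0.14,0,0,0],[0,0,0,0,0],[0,0,0,0,0],[0,0,0,0.12,0],[0,0,0,0.12,0],[0,0,0,0.12,0],[0,0,0,0.132,0],[0,0,0,0,0],[0,0,0,0,0]]]'>/dev/null; python3 c.py; python3 nudge.py '[[[0,-0.04,0,0,0],[0,-0.04,0,0,0],[0,-0.04,0,0,0],[0,-0.04,0,0,0],[0,-0.04,0,0,0],[0,-0.04,0,0,0],[0,0,0,0,0]]]'>/dev/null; python3 c.py|head -1;python3 nudge.py '[[[0,-0.04,0,0.012,0],[0,-0.032,0,0,0],[0,-0.02,0,0,0],[0,0,0,0,0]]]'>/dev/null; python3 c.py|head -1
```

```text
carrier x -142.8 y -79.2 z 85.5 mm  dyaw -0.0005 F [ 0.5 -0.4  0.7]
rack x -371.8 y -396.3 z 85.5 mm  dyaw -0.7795
t 51.0 w 0.0003 g 0.0 j [-0.65 -0.03  1.73  0.    1.44 -1.82]
carrier x -80.2 y -80.5 z 88.8 mm  dyaw -0.0006 F [-2.4 -1.3  0.7]
carrier x -58.9 y -80.3 z 85.9 mm  dyaw -0.0008 F [-5.5 -0.5  3.9]
```

To row units: -0.005 m / 0.25 = -0.02.

```bash
python3 nudge.py '[[[0,-0.02,0,0,0],[0,0,0,0,0],[0,0,0,0,0]]]'>/dev/null; python3 c.py|head -1;python3 nudge.py '[[[0,-0.016,0,0,0],[0,0,0,0,0],[0,0,0,0,0]]]'>/dev/null; python3 c.py|head -1;python3 nudge.py '[[[0,-0.02,0,0,0],[0,0,0,0,0],[0,0,0,0,0]]]'>/dev/null; python3 c.py|head -1; python3 nudge.py '[[[0,0.12,0,0,0],[0,0.12,0,0,0],[0,0.16,0,-0.08,0],[0.094,0.12,0,-0.16,0],[0.094,0.04,0.04,-0.16,0],[0.094,0,0.164,-0.16,0],[0.094,0,0.164,-0.16,0],[0.094,0,0.164,-0.16,0],[0.094,0,0.164,0,0],[0.094,0,0.164,0,0],[0.094,0,0.164,0,0],[0.094,0,0.164,0,0],[0.094,0,0.164,0,0],[0.094,0,0,0,0],[0.094,0,0,0,0]]]'>/dev/null;python3 c.py; python3 chk.py
```

```text
carrier x -54.3 y -80.4 z 86.0 mm  dyaw -0.0009 F [-8.  -1.3  2.9]
carrier x -52.5 y -80.1 z 85.7 mm  dyaw -0.0009 F [-13.2  -0.3   6. ]
carrier x -53.0 y -80.1 z 85.8 mm  dyaw -0.0012 F [-28.5  -1.3  13.7]
carrier x -176.2 y 227.0 z 264.2 mm  dyaw 0.0039 F [0.  0.3 0.1]
rack x -180.5 y -154.9 z 264.2 mm  dyaw -0.7751
t 53.9 w 0.0769 g 0.0 j [-0.   -0.03  1.38  0.    1.79 -1.17]
red [322 173  20  24 287] [331.9 184.4] x -45..27 y 56..98
red [338 179  20  25 283] [347.5 190.8] x -43..29 y 3..45
red [353 186  20  24 286] [362.6 197.4] x -44..28 y -49..-7
red [436 187  27  17 194] [449.8 194.7] x 70..146 y -314..-245
red [368 192  20  25 282] [377.8 203.8] x -44..28 y -100..-59
yellow n 11 x -70..-48 y 90..100
yellow n 11 x -72..-50 y 38..48
yellow n 12 x -71..-49 y -15..-4
yellow n 14 x -70..-47 y -68..-56
```

All four latched (leaves 90–100, 38–48, -15–-4, -68–-56). Now locate the spool, from wrist, top and side.

To row units: 0.03 m / 0.25 = 0.12, 0.02 m / 0.25 = 0.08.

```bash
cat > sp.py <<'E'
from h import *
def white(s):
    w=s['color'].astype(int); m=((w.min(2)>150)&(w.max(2)-w.min(2)<40)).astype('uint8')
    n,l,st,ce=cv2.connectedComponentsWithStats(m); out=[]
    for i in range(1,n):
        if st[i,4]>60:
            cs,_=cv2.findContours((l==i).astype('uint8'),0,2); (u,v),r=cv2.minEnclosingCircle(cs[0]); out.append((u,v,r,st[i,4]))
    return out
for n in ('wrist','top','side'):
    s=cams.snapshot(n); cv2.imwrite(f'pics/sp_{n}.png',s['color'])
    for u,v,r,a in white(s):
        X=onz(s,u,v,.045); R=np.linalg.norm(onz(s,u+r,v,.045)-X); print(n,round(u,1),round(v,1),'r',round(r,1),'a',a,X.round(4),'R',round(R,4))
E
python3 sp.py; python3 nudge.py '[[[0.094,0.08,0.12,0,0],[0.094,0,0.12,0,0],[0.094,0,0,0,0],[0.094,0,0,0,0],[0.094,0,0,0,0]]]'|head -2; python3 sp.py
```

```text
wrist 220.2 215.2 r 22.4 a 1239 [ 0.5319 -0.0182  0.045 ] R 0.0343
wrist 376.0 254.5 r 20.3 a 398 [0.6894 0.1823 0.045 ] R 0.0326
top 277.6 135.3 r 7.8 a 194 [0.7726 0.018  0.045 ] R 0.0269
top 452.0 262.5 r 54.3 a 3388 [ 0.3397 -0.5625  0.045 ] R 0.184
top 14.0 269.5 r 17.5 a 527 [0.3154 0.9061 0.045 ] R 0.0599
top 11.7 284.5 r 13.4 a 321 [0.2656 0.9114 0.045 ] R 0.0457
side 404.5 109.7 r 34.7 a 1292 [ 0.35   -0.5196  0.045 ] R 0.1224
side 219.5 144.0 r 9.6 a 203 [ 0.8112 -0.0581  0.045 ] R 0.0301
side 292.4 187.0 r 9.8 a 225 [ 0.5351 -0.021   0.045 ] R 0.0286
side 142.9 207.1 r 7.2 a 69 [0.862  0.2508 0.045 ] R 0.0198
time: 54.55
tool_pos: [0.4995, 0.1147, 0.2631]
wrist 484.0 149.0 r 30.1 a 494 [0.5942 0.4344 0.045 ] R 0.0443
wrist 186.2 227.3 r 21.9 a 755 [ 0.5321 -0.0137  0.045 ] R 0.0337
wrist 322.1 270.0 r 17.1 a 247 [0.6842 0.1542 0.045 ] R 0.0276
top 277.5 135.4 r 7.9 a 197 [0.7725 0.0183 0.045 ] R 0.027
top 289.7 204.2 r 8.2 a 156 [ 0.5357 -0.0212  0.045 ] R 0.0276
top 452.0 262.5 r 54.3 a 3398 [ 0.3397 -0.5625  0.045 ] R 0.184
top 14.0 269.5 r 17.5 a 527 [0.3154 0.9061 0.045 ] R 0.0599
top 11.7 284.5 r 13.4 a 323 [0.2656 0.9114 0.045 ] R 0.0457
side 399.0 120.5 r 25.6 a 297 [ 0.3501 -0.4561  0.045 ] R 0.0878
side 219.5 144.5 r 9.6 a 218 [ 0.81   -0.0562  0.045 ] R 0.0303
side 292.3 186.5 r 10.0 a 235 [ 0.536  -0.0226  0.045 ] R 0.0291
side 142.7 207.0 r 7.4 a 77 [0.8626 0.2508 0.045 ] R 0.0203
side 151.5 307.5 r 10.6 a 95 [0.6604 0.4607 0.045 ] R 0.0246
```

The spool has been knocked to about (0.535, -0.021), still upright (top and side agree at z=0.045). Turning the hand so its body clears the carrier's wall when low.

To row units: 0.04 m / 0.25 = 0.16, -0.035 m / 0.25 = -0.14, 0.125 rad / 6.2832 = 0.0199.

```bash
python3 nudge.py '[[[0.094,0,0,0,0.0199],[0.094,0,0,0,0.0199],[0.094,0,0,0,0.0199],[0.094,0,0,0,0.0199],[0.094,0,0,0,0.0199],[0.094,0,0,0,0.0199],[0.094,0,0,0,0.0048],[0.094,-0.14,-0.018,0,0],[0.094,-0.14,-0.018,0,0],[0.094,-0.14,-0.018,0,0],[0.094,-0.136,-0.018,0,0],[0.094,0,0,0.16,0],[0.094,0,0,0.16,0],[0.094,0,0,0,0],[0.094,0,0,0,0],[0.094,0,0,0,0]]]'; python3 sp.py|grep -E 'wrist|side 2|top 2'
python3 - <<'E'
from h import *
s=cams.snapshot('side');t=cams.snapshot('top')
print(tri((t,289.7,204.2),(s,292.3,186.7)))
E
```

```text
time: 56.03
tool_pos: [0.5364, -0.0197, 0.1856]
ee_rot: [3.138, 0.002, 1.957]
wrist_force: [0.6, -0.2, 0.6]
width: 0.0941
finger_force: 0.0
wrist 463.2 52.8 r 43.2 a 1215 [0.6879 0.2003 0.045 ] R 0.047
wrist 253.3 186.2 r 26.5 a 1909 [ 0.535  -0.0193  0.045 ] R 0.0316
wrist 489.5 244.0 r 26.2 a 933 [0.8428 0.024  0.045 ] R 0.0343
top 277.5 135.4 r 7.8 a 193 [0.7725 0.0184 0.045 ] R 0.0267
side 220.0 145.5 r 9.3 a 203 [ 0.8063 -0.0534  0.045 ] R 0.0294
side 292.4 187.0 r 9.8 a 171 [ 0.5351 -0.021   0.045 ] R 0.0286
(array([ 0.53552066, -0.02120263,  0.0459546 ]), [np.float64(8.716526882831851e-06), np.float64(8.716526883156065e-06)])
```

To row units: 0.04 m / 0.25 = 0.16, 0.03 m / 0.25 = 0.12.

```bash
python3 nudge.py '[[[0.094,0,-0.004,0.16,0],[0.094,0,0,0.16,0],[0.094,0,0,0.16,0],[0.094,0,0,0.12,0],[0.094,0,0,0.06,0],[0.094,0,0,0.024,0],[0.094,0,0,0,0],[0.094,0,0,0,0]]]'; python3 nudge.py '[[[0,0,0,0,0],[0,0,0,0,0],[0,0,0,0,0],[0,0,0,0,0],[0,0,0,0,0],[0,0,0,0,0]]]'|tail -3
```

```text
time: 56.95
tool_pos: [0.5358, -0.0198, 0.0136]
ee_rot: [3.139, 0.001, 1.957]
wrist_force: [-0.4, -0.5, 0.4]
width: 0.0939
finger_force: 0.0
wrist_force: [0.6, 0.6, 1.1]
width: 0.0591
finger_force: 30.0
```

To row units: -0.04 m / 0.25 = -0.16, -0.02 m / 0.25 = -0.08, -0.125 rad / 6.2832 = -0.0199.

```bash
python3 nudge.py '[[[0,0,0,-0.08,0],[0,0,0,-0.16,0],[0,0,0,-0.16,0],[0,0,0,-0.16,0],[0,0,0,-0.16,0],[0,0,0,-0.16,0],[0,0,0,-0.04,-0.0199],[0,0,0,0,-0.0199],[0,0,0,0,-0.0199],[0,0,0,0,-0.0199],[0,0,0,0,-0.0199],[0,0,0,0,-0.0199],[0,0,0,0,-0.0048],[0,0,0,0,0],[0,0,0,0,0]]]'|tail -3; python3 c.py|head -1; python3 nudge.py '[[[0,-0.0916,-0.086,0,0],[0,-0.0916,-0.086,0,0],[0,-0.0916,-0.086,0,0],[0,-0.0916,-0.086,0,0],[0,-0.0916,-0.086,0,0],[0,-0.0916,-0.086,0,0],[0,-0.0916,-0.086,0,0],[0,-0.0916,-0.086,0,0],[0,0,0,0,0],[0,0,0,0,0],[0,0,0,0,0]]]'|tail -3; python3 c.py
```

```text
wrist_force: [-0.1, -0.3, -1.6]
width: 0.0592
finger_force: 30.0
carrier x -111.7 y 173.1 z 241.3 mm  dyaw -0.0019 F [ 0.1 -0.3 -1.6]
wrist_force: [0.3, 0.3, -1.8]
width: 0.0587
finger_force: 30.0
carrier x 71.3 y 1.4 z 241.2 mm  dyaw -0.0013 F [ 0.1  0.4 -1.8]
rack x -162.9 y -489.4 z 241.2 mm  dyaw -0.7803
t 59.6 w 0.0587 g 30.0 j [-0.46  0.39  0.93  0.    1.82 -1.62]
```

To row units: 0.03 m / 0.25 = 0.12, -0.001 m / 0.25 = -0.004.

```bash
python3 nudge.py '[[[0,-0.004,0,0.12,0],[0,0,0,0.1,0],[0,0,0,0.048,0],[0,0,0,0,0],[0,0,0,0,0]]]'>/dev/null; python3 c.py|head -1; python3 nudge.py '[[[0,0,0,0.012,0],[0,0,0,0,0],[0,0,0,0,0]]]'>/dev/null; python3 c.py|head -1;python3 nudge.py '[[[0,0,0,0.012,0],[0,0,0,0,0],[0,0,0,0,0]]]'>/dev/null; python3 c.py|head -1
```

```text
carrier x 71.9 y 2.0 z 174.9 mm  dyaw 0.0002 F [ 0.4 -0.3 -0.7]
carrier x 73.3 y 1.1 z 173.7 mm  dyaw -0.0007 F [ 0.5 -0.8 -1.4]
carrier x 72.6 y 1.0 z 168.8 mm  dyaw -0.0009 F [-0.1 -0.5 -2.3]
```

```bash
python3 nudge.py '[[[0,0,0,0.008,0],[0,0,0,0,0],[0,0,0,0,0]]]'>/dev/null; python3 c.py|head -1;python3 nudge.py '[[[0,0,0,0.004,0],[0,0,0,0,0],[0,0,0,0,0]]]'>/dev/null; python3 c.py|head -1
```

```text
carrier x 72.5 y 1.0 z 166.5 mm  dyaw -0.0008 F [ 0.3  0.2 -1.2]
carrier x 72.6 y 1.1 z 165.7 mm  dyaw -0.0007 F [-0.2 -0.1 -1.9]
```

To row units: 0.001 m / 0.25 = 0.004.

```bash
python3 nudge.py '[[[0,0,0,0.004,0],[0,0,0,0,0],[0,0,0,0,0]]]'>/dev/null; python3 c.py|head -1;python3 nudge.py '[[[0,0,0,0.004,0],[0,0,0,0,0],[0,0,0,0,0]]]'>/dev/null; python3 c.py|head -1;python3 nudge.py '[[[0,0,0,0.004,0],[0,0,0,0,0],[0,0,0,0,0]]]'>/dev/null; python3 c.py
```

```text
carrier x 72.8 y 1.0 z 165.5 mm  dyaw -0.0008 F [-1.2  0.1  1.4]
carrier x 72.8 y 1.0 z 165.4 mm  dyaw -0.0008 F [-2.7 -0.2  5.3]
carrier x 72.8 y 1.0 z 165.4 mm  dyaw -0.0008 F [-3.7 -0.3  8. ]
rack x -162.0 y -490.7 z 165.4 mm  dyaw -0.7798
t 61.8 w 0.0591 g 30.0 j [-0.46  0.4   1.08  0.    1.67 -1.62]
```

Contact with the tray floor. Release, rise, move away and check.

To row units: -0.04 m / 0.25 = -0.16, 0.035 m / 0.25 = 0.14.

```bash
python3 nudge.py '[[[0,0,0,-0.008,0],[0.094,0,0,0,0],[0.094,0,0,0,0],[0.094,0,0,0,0],[0.094,0,0,0,0],[0.094,0,0,0,0],[0.094,0,0,-0.08,0],[0.094,0,0,-0.16,0],[0.094,0,0,-0.16,0],[0.094,0.14,0,-0.08,0],[0.094,0.16,0,0,0],[0.094,0.16,0,0,0],[0.094,0.16,0,0,0],[0.094,0.16,0,0,0],[0.094,0.08,0.12,0,0],[0.094,0,0.16,0,0],[0.094,0,0.16,0,0],[0.094,0,0.16,0,0],[0.094,0,0.16,0,0],[0.094,0,0,0,0]]]'|tail -3; python3 c.py; python3 chk.py; python3 - <<'E'
from h import *
from sp import white
t=cams.snapshot('top');s=cams.snapshot('side')
T=[q for q in white(t) if 330<q[0]<410 and q[1]<200];S=[q for q in white(s) if 260<q[0]<345 and q[1]<150]
print(T,S)
c=np.array((.5686,-.2228));p=-.404;x=np.array([np.cos(p),np.sin(p)]);y=np.array([-x[1],x[0]])
if T and S:
    X,e=tri((t,*T[0][:2]),(s,*S[0][:2])); print(X,e,(X[:2]-c)@x,(X[:2]-c)@y)
a=cv2.resize(s['color'][70:290,150:380],None,fx=1.9,fy=1.9);b=cv2.resize(t['color'][140:240,290:410],None,fx=2.9,fy=2.9)
o=np.zeros((418,790,3),'uint8');o[:,:437]=a;o[:290,440:788]=b;cv2.imwrite('pics/fin.png',o)
E
```

```text
wrist_force: [-1.1, -0.9, -0.4]
width: 0.0943
finger_force: 0.0
carrier x -143.4 y 197.2 z 284.2 mm  dyaw 0.0075 F [-0.6 -1.3 -0.4]
rack x -178.0 y -199.2 z 284.2 mm  dyaw -0.7715
t 63.5 w 0.0943 g 0.0 j [-0.08  0.01  1.3   0.    1.83 -1.26]
red [327 173  15  24 236] [333.3 183.5] x -44..27 y 56..98
red [338 179  20  25 283] [347.5 190.8] x -43..29 y 3..45
red [353 186  20  24 286] [362.6 197.4] x -44..28 y -49..-7
red [436 187  27  17 195] [449.8 194.7] x 70..146 y -314..-245
red [368 192  20  25 283] [377.8 203.8] x -44..28 y -100..-59
yellow n 11 x -72..-50 y 38..48
yellow n 12 x -71..-49 y -15..-4
yellow n 14 x -70..-47 y -68..-56
wrist 0.0 206.5 r 15.5 a 145 [ 0.4042 -0.3849  0.045 ] R 0.0253
wrist 404.6 238.0 r 34.1 a 871 [0.7088 0.1986 0.045 ] R 0.0568
wrist 328.4 338.2 r 20.0 a 1053 [0.8476 0.0188 0.045 ] R 0.0367
wrist 165.0 342.5 r 28.7 a 148 [ 0.7398 -0.2614  0.045 ] R 0.053
wrist 128.0 353.0 r 9.5 a 77 [ 0.7343 -0.3364  0.045 ] R 0.0178
top 277.6 135.3 r 7.8 a 195 [0.7726 0.018  0.045 ] R 0.0269
top 368.5 167.2 r 9.1 a 205 [ 0.6617 -0.291   0.045 ] R 0.0312
top 452.0 262.5 r 54.3 a 3390 [ 0.3397 -0.5625  0.045 ] R 0.184
top 14.0 269.5 r 17.5 a 527 [0.3154 0.9061 0.045 ] R 0.0599
top 11.7 284.5 r 13.4 a 322 [0.2656 0.9114 0.045 ] R 0.0457
side 405.7 108.6 r 36.4 a 2072 [ 0.3478 -0.5275  0.045 ] R 0.1287
side 219.9 145.5 r 9.2 a 201 [ 0.8066 -0.0532  0.045 ] R 0.029
side 142.2 208.1 r 6.9 a 63 [0.8616 0.2542 0.045 ] R 0.019
[(368.46038818359375, 167.24256896972656, 9.118329048156738, np.int32(205))] []
```

View pics/fin.png

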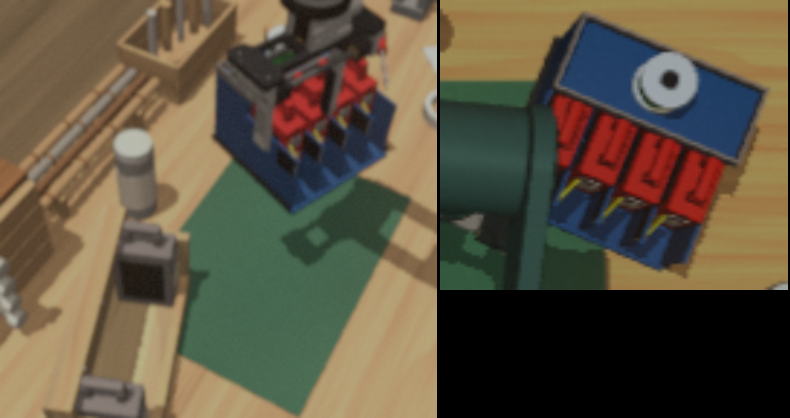

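The final picture shows four red cases latched in the carrier, the spool upright in the tray (top crop ≈(668,80)), both grey cases standing in the rack, the varnish can in place, and the hand free in the air. Handing in.

```bash
python3 -c "
from bench import robot, cams, sensors
print(robot.close_job())"
```

```text
the job is handed in; nothing more can be done
None
```

Job handed in at about 64 s: all four red cases are home in the carrier, their catches sprung on the last clear view of each. The spool stands upright in the tray and both grey cases stand in the rack. The varnish can is where it was; the glue jar was not re-checked at the end.

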